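# Clamp a wheel hub in the cam-lock hub stand

## Task

Take the bicycle hub out of the parts tray and lay it in the hub stand, both axle ends gently down to the bottom of the two slots. Then turn the black wing knob clockwise until the sprung pawl drops right into the notch of the brass cam disc, so that the hub is clamped; stop there, never force the knob on against the dropped pawl. Leave the tools and tins around alone and let go of everything.

Things in the scene. Friction and masses are not known exactly. Their poses are not given: they have to be found in the camera images.
- stand: Hub clamping stand, fixed: dark base plate 112 x 240 x 12 mm. Origin on the bench below the seated hub's centre, z up, y along the seated axle towards the knob (knob axis at y = +107 mm). Two steel uprights, 50 mm wide, 10 mm thick, tops 74 mm high, each with a slot open at the top: 12.4 mm wide, bottom 51 mm high, flared over its top 11 mm to a 26 mm mouth.
- seat (a point): Middle between the uprights, 56 mm above the bench, on the slots' mid-plane: where the hub's centre comes to lie when clamped (the fixed upright's inner face is 50 mm from it on the -y side; before clamping the hub may lie up to 11 mm towards +y). Axes as the stand's.
- jaw: The upright on the +y side; before the knob is turned its inner face is at y = +54 to +61 mm in the stand's frame. Turning the knob slides it up to 14 mm towards the other upright, at the end against a spring pack, so that the hub is held endwise with about 15 N.
- hub_center (a point): Centre of the front wheel hub (about 250 g), lying in a grey tray, its centre 26 mm above the bench. y runs along the axle, both ends alike. Plain shell 30 mm in diameter and 60 mm long between two flanges of 44 mm; lock nut faces 100 mm apart; axle 10 mm in diameter and 136 mm long.
- tray: Low grey tray 160 x 180 mm, fixed, walls 12 mm high, floor 4 mm high. Origin below its centre on the bench; the hub lies over it, axle along its y, between small rubber ribs (8 mm high, under the flanges).
- knob (a joint): Angle of the black wing knob in rad, growing clockwise seen from above. It stays where it is left. Turning takes about 0.2 to 0.4 N m. The click comes 0.6 to 1.7 rad from the start: the wing sits anyhow on its serrated shaft, so its angle does not tell where the notch is.
- knob_grip (a point): Centre of the knob's wing, on its vertical axis, 97 mm above the bench. x runs along the wing: 60 mm long, 16 mm wide, 26 mm high (from 84 to 110 mm). Beneath it a neck of 18 mm diameter, then the brass cam disc (60 mm, top 69 mm high).
- pawl (a joint): Angle in rad of the sprung steel pawl lever, whose roller rides on the brass disc's rim: about 0 on the rim, about 0.16 when the roller is at the bottom of the notch. The drop begins some 0.15 rad of knob turn before it is complete; then the knob has some 0.07 rad of play before the notch's far wall meets the roller and stops it hard.
- pawl_tail (a point): Red tip of the pawl lever, 74 mm high, x = +37 mm and y = +141 mm in the stand's frame while on the rim. It swings 12 mm towards the knob (-y) when the roller drops.
- pawl_roller: The pawl's 8 mm roller (origin at its centre, 65 mm above the bench). The spring presses it on the disc with 5 to 7 N; it is damaged above 18 N, as when the knob is forced on after the drop.
- hub: The hub as a solid body, origin at its centre (same as hub_center).
- wrench: Steel spanner 150 mm long lying beyond the stand, seen from the robot; to be left alone.
- oil: Green oil bottle, 48 mm across, 120 mm high, origin under its base; to be left alone.
- grease: Low jar of grease, 64 mm across, 50 mm high, origin under its base; to be left alone.
Things that resemble listed ones, but are neither listed nor needed, are in the scene too. What is shaped like the hub but purple is not meant.

How it is judged:
By the outcome, as a careful person would: the job done as asked, in the order asked, and still so for the second after the job is handed in, with the robot touching nothing.
It also fails if it takes over 69 s, if anything falls off the work surface, if the arm or the gripper's body presses on something with over 40 N, if the wrist force passes 120 N, or if a joint passes its speed limit or range.

## Robot

A 7-joint arm with a two-finger parallel gripper is mounted at the origin on the work surface. World frame = base frame: x ahead of the robot, y to its left, z up, the work surface at z = 0. Lengths are in m, angles in rad, forces in N, time in s.
With the tool pointing down it reaches from about 0.4 to 0.85 m from the base axis. Payload 4.5 kg.
Tool frame: the origin (TCP) lies at the very end of the fingers, on their centre line; the grasp point (between the pads) lies 19 mm behind it; y points along the fingers, x is the direction in which the jaws open and shut, and the axes are right-handed (so a half turn about y gives the same grasp; the last joint's range is limited). The gripper opens to 88 mm and grips with 3 to 60 N. Pads are 18 mm wide; open, the fingers measure 123 mm over their backs; the gripper's body (75 mm by 187 mm) begins 45 mm behind the grasp point.
Start: joints at [1.238, 0.689, -0.195, 1.565, 0.157, 0.902, -0.215], TCP at [0.224, -0.583, 0.209] pointing down, gripper open.
Joint ranges: [-3.01, 3.01], [-0.46, 2.08], [-1.47, 1.51], [0.13, 2.56], [-1, 4.14], [0.04, 2.09], [-2.66, 2.66]. Speed limits (rad/s): [2.57, 2.57, 3.14, 3.14, 3.14, 3.14, 3.14].

## Interface

Orientations are given as a unit quaternion [x, y, z, w].
In Python, from plant import r gives the robot as it stands.
- The arm moves only by the shell command python3 -m inch 'ROWS' [OPENING] [FORCE]. ROWS is JSON, a list of rows, each a list of 6 numbers: the shift along the tool's x, y, z in mm, then the turn, a rotation vector about the tool's x, y, z in rad. In form: [[x, y, z, ax, ay, az], ...]. A call has 1 to 12 rows; each row shifts and turns the commanded pose from where the row before left it, along the tool's axes as they then stand; what a row does not reach is not made up. A row lasts 1/12 s, in which the tool goes at most 41.7 mm and 7.16 degrees, less where a joint would pass 70% of its speed; a pose out of reach is approached as far as the arm can. A call is refused whole if a number of a shift passes 41.7 or a number of a turn 0.125, either way. A call with a gripper value outside its range is refused whole. OPENING is the finger opening in mm, from 0 to 88.1, set as the call begins (- or left out, the last holds). The fingers move at their own pace and stop on an object; FORCE is the grip in N (left out, the last holds). Time passes only in rows, so rows that do not move let the fingers close. It gives the time, the measured TCP pose, the force and the opening at its end, in the units of the state.
- r.get_state(): the state, without advancing time (a new reading comes with each control period).
- r.snapshot(name): name is "side" or "top"; returns a dict with "img" (400x640x3 uint8, red, green, blue), "range_z" (400x640 float32, m along the optical axis (not along the pixel's ray), 0 where there is no reading), "mtx" (3x3 intrinsics, pixels), "k1" (the pictures are not rectified: a ray, as slopes to the right and down, at radius r is drawn at 1 + k1 r^2 times it, then the intrinsics apply), "camera_from_world" (4x4, takes a point from world to camera coordinates). Camera axes: x right, y down, z forward; pixel columns grow to the right and rows downward; lengths in m; the calibration is good to about 2 mm. A picture is of the moment at which its call begins.
- r.finish_job(): hands the job in, once; it reports no verdict.
The state is a dict: "clock": time; "q": joint angles; "qd": joint speeds; "joint_torque": joint torques, N m; "tool_pos": TCP position; "eef_rot": TCP orientation; "contact_force": force on the tool from outside, world axes, zero at the start; "moment": the same for the moment, N m; "opening": opening from 0.0 (shut) to 1.0 (fully open).
Only numpy, scipy, OpenCV 4.12 (cv2) and the standard library are available. Lean on these libraries where they do the work, as an engineer would, in place of code of your own. Each camera call takes 0.05 s, during which the arm holds its last target.

## Working session

There is one attempt and no reset: what is moved stays moved. The work goes in short steps, Python scripts to look and compute and a shell command to move; the robot and the scene stay as the last step left them, time stands still between calls to the robot, and variables do not carry over. Pictures are saved under pics/ and viewed, and the job is handed in when it is done.

```bash
ls; mkdir -p pics
cat > h.py <<'E'
import numpy as np, cv2
from plant import r
from scipy.spatial.transform import Rotation as R
def snap(n,f):
    s=r.snapshot(n); np.savez('last_'+n+'.npz',**s); cv2.imwrite('pics/'+f,s['img'][:,:,::-1]); return s
def load(n): return dict(np.load('last_'+n+'.npz'))
def ray(s,u,v):
    K=s['mtx']; k=float(s['k1']); d=np.array([(u-K[0,2])/K[0,0],(v-K[1,2])/K[1,1]]); x=d.copy()
    for _ in range(30): x=d/(1+k*(x@x))
    return np.array([x[0],x[1],1.])
def pz(s,u,v,z):  # world point on plane z
    T=np.linalg.inv(s['camera_from_world']); o=T[:3,3]; d=T[:3,:3]@ray(s,u,v); return o+d*(z-o[2])/d[2]
def pd(s,u,v):
    T=np.linalg.inv(s['camera_from_world']); z=s['range_z'][int(round(v)),int(round(u))]; return T[:3,3]+T[:3,:3]@ray(s,u,v)*z
def proj(s,p):
    c=(s['camera_from_world']@np.append(p,1))[:3]; x=c[:2]/c[2]; x=x*(1+float(s['k1'])*(x@x)); return s['mtx'][:2,:2]@x+s['mtx'][:2,2]
def crop(s,u0,v0,u1,v1,k,f): cv2.imwrite('pics/'+f,cv2.resize(s['img'][v0:v1,u0:u1,::-1],None,fx=k,fy=k,interpolation=cv2.INTER_CUBIC))
E
python3 - <<'E'
from h import *
for n in('top','side'):
    s=snap(n,n+'0.png'); print(s['mtx'],s['k1'],s['camera_from_world'])
print(r.get_state())
E
```

```text
pics
[[474.70513758   0.         318.12595203]
 [  0.         474.70513758 201.77130558]
 [  0.           0.           1.        ]] -0.10709516469372918 [[ 0.01012067 -0.99991315 -0.00844217 -0.07918108]
 [-0.9848821  -0.00850776 -0.17301698  0.60262404]
 [ 0.17293013  0.01006559 -0.98488266  1.32206952]
 [ 0.          0.          0.          1.        ]]
[[496.56913994   0.         325.41099482]
 [  0.         496.56913994 200.23721847]
 [  0.           0.           1.        ]] -0.1305934808828261 [[-0.88427425 -0.46696456 -0.0017727   0.4687042 ]
 [-0.34494245  0.65575472 -0.67156567  0.31010783]
 [ 0.31475983 -0.59323675 -0.74094292  1.03512176]
 [ 0.          0.          0.          1.        ]]
{'clock': 0.1, 'q': array([ 1.23780848,  0.68989507, -0.19451067,  1.56619431,  0.15731739,
        0.90249885, -0.21509882]), 'qd': array([-1.64064599e-03,  4.15334460e-04, -8.90555024e-05, -1.80500488e-03,
       -4.73798158e-04, -7.64022537e-04, -8.86839572e-04]), 'joint_torque': array([-3.02691631e-03, -5.28506041e+01, -1.27114981e+00, -1.53838581e+01,
       -5.24845335e-02,  2.02389172e-03, -3.52215537e-06]), 'tool_pos': array([ 0.22387225, -0.58289549,  0.20780536]), 'eef_rot': array([-0.58253328,  0.40090208, -0.39991651,  0.58309458]), 'contact_force': array([-0.6308877 ,  0.76965553, -0.26528505]), 'moment': array([ 0.00818943, -0.00959701,  0.04255056]), 'opening': 0.9984137966478692}
```

View pics/top0.png

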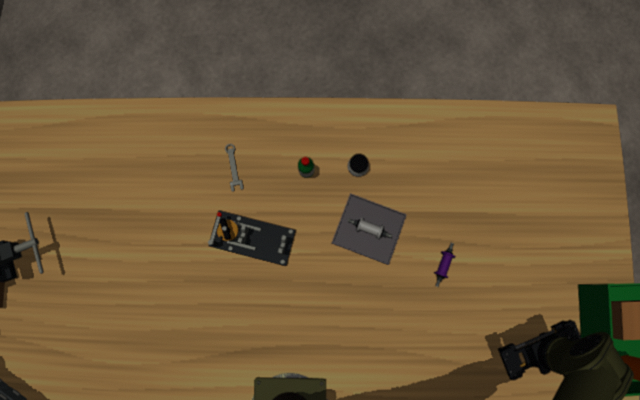

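View pics/side0.png

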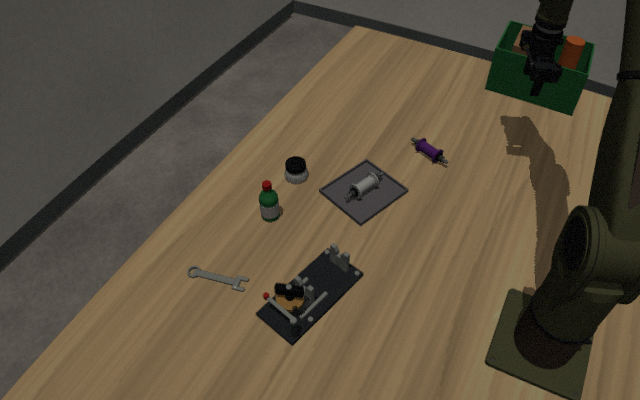

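Run:
```python
from h import *
t=load('top');s=load('side')
for q in(t,s): q['img']=(255*(q['img']/255.)**0.6).astype('uint8')
crop(t,195,180,315,280,6,'t1.png'); crop(t,320,185,420,275,6,'t2.png'); crop(s,245,230,375,350,5,'s1.png'); crop(s,310,150,420,230,6,'s2.png')
```

```text
(no output)
```

View pics/t1.png

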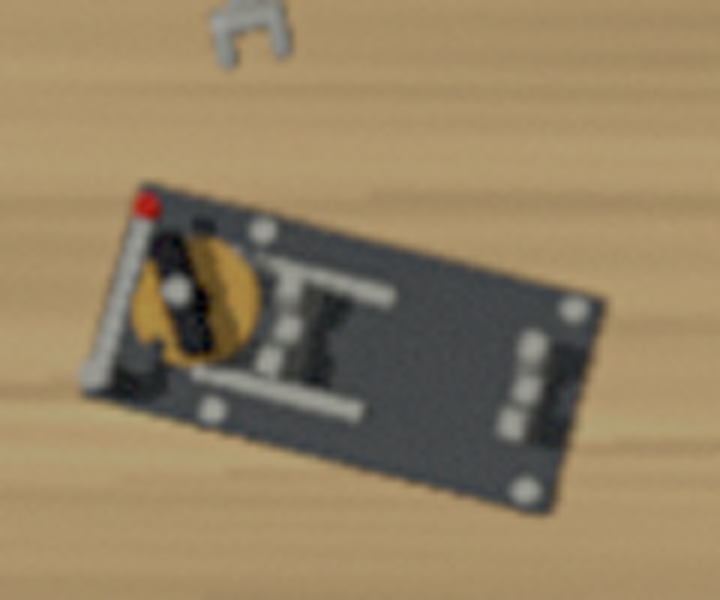

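View pics/t2.png

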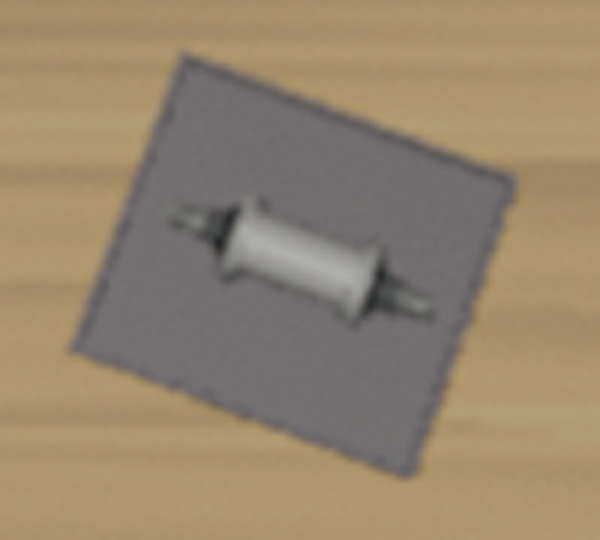

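View pics/s1.png

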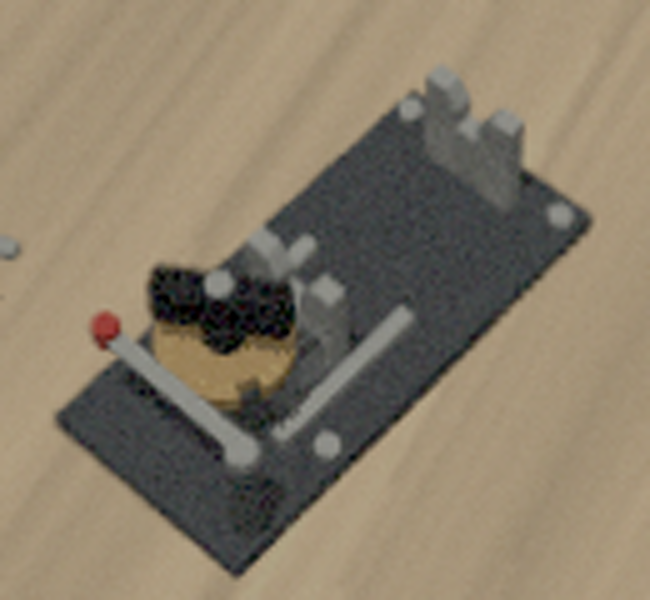

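View pics/s2.png

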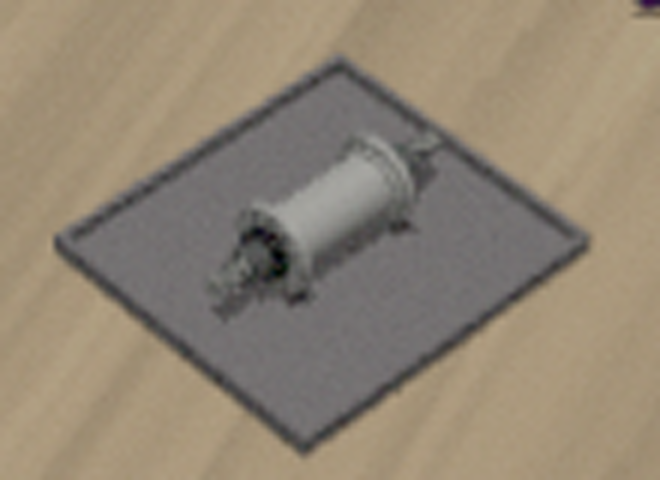

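```bash
cat > fit.py <<'E'
from h import *
from scipy.optimize import least_squares
t=load('top');s=load('side')
T1=lambda x,y:((x+.5)/6-.5+195,(y+.5)/6-.5+180)
T2=lambda x,y:((x+.5)/6-.5+320,(y+.5)/6-.5+185)
S1=lambda x,y:((x+.5)/5-.5+245,(y+.5)/5-.5+230)
S2=lambda x,y:((x+.5)/6-.5+310,(y+.5)/6-.5+150)
def W(p,l): c,sn=np.cos(p[2]),np.sin(p[2]); return np.array([p[0]+c*l[0]-sn*l[1],p[1]+sn*l[0]+c*l[1],l[2]])
# stand: p=x,y,yaw,plate off
def obs(p):
    o=p[3]
    C=[(.056,.12+o,.012),(.056,-.12+o,.012),(-.056,-.12+o,.012),(-.056,.12+o,.012)]
    L=[(t,T1(147,184),C[0]),(t,T1(607,298),C[1]),(t,T1(550,516),C[2]),(t,T1(80,393),C[3]),
       (s,S1(412,92),C[1]),(s,S1(592,215),C[2]),(s,S1(237,577),C[3]),(s,S1(57,418),C[0]),
       (t,T1(147,206),(.037,.141,.074)),(s,S1(106,328),(.037,.141,.074)),
       (t,T1(178,291),(0,.107,.113)),(s,S1(218,285),(0,.107,.113))]
    return L
def f(p): return np.concatenate([proj(q,W(p,l))-uv for q,uv,l in obs(p)])
if __name__=='__main__':
    for cam in ('both',t,s):
        g=(lambda p:np.concatenate([proj(q,W(p,l))-uv for q,uv,l in obs(p) if cam=='both' or q is cam]))
        a=least_squares(g,[.6,.1,-.2,.03],loss='soft_l1'); print(a.x); print(g(a.x).reshape(-1,2).round(1).tolist())
    def g(p):
        L=[(t,T2(183,55),(.08,.09,.012)),(t,T2(515,178),(.08,-.09,.012)),(t,T2(412,477),(-.08,-.09,.012)),(t,T2(72,350),(-.08,.09,.012)),
        (s,S2(340,58),(.08,-.09,.012)),(s,S2(592,240),(-.08,-.09,.012)),(s,S2(305,453),(-.08,.09,.012)),(s,S2(55,240),(.08,.09,.012))]
        return np.concatenate([proj(q,W(p,l))-uv for q,uv,l in L])
    a=least_squares(g,[.6,-.1,-.3]); print('tray',a.x,g(a.x).reshape(-1,2).round(1).tolist())
    e=[pz(t,*T2(172,215),.028),pz(t,*T2(432,307),.028)]; print('hub top',e,(e[0]+e[1])/2,np.linalg.norm(e[0]-e[1]),np.arctan2(*((e[0]-e[1])[:2]*[-1,1])))
    e=[pz(s,*S2(215,300),.026),pz(s,*S2(437,140),.026)]; print('hub side',e,(e[0]+e[1])/2)
E
python3 fit.py
```

```text
[ 0.49261939  0.07922596 -0.23663578  0.04338541]
[[-0.6, -1.1], [0.2, -0.6], [0.1, 0.1], [0.2, 0.3], [0.4, -0.5], [0.7, 0.4], [-0.0, -0.3], [-0.9, 0.1], [0.3, 0.1], [-0.0, 1.8], [0.2, -0.3], [0.4, 0.0]]
[ 0.49192679  0.0801071  -0.23982491  0.04237444]
[[-0.5, -0.9], [0.3, -0.2], [0.0, 0.4], [0.2, 0.5], [0.1, 0.2], [-0.1, -0.2]]
[ 0.49314815  0.07840691 -0.23457324  0.04418575]
[[0.0, -0.7], [0.4, 0.2], [-0.1, -0.4], [-1.1, 0.1], [0.0, 1.5], [0.5, -0.3]]
tray [ 0.53201461 -0.22335653 -0.35414043] [[-0.6, -0.9], [0.8, -0.3], [0.1, 0.5], [-0.9, -0.1], [0.1, -0.1], [0.3, 0.0], [0.4, -0.7], [-0.0, 0.4]]
hub top [array([ 0.55294809, -0.16199898,  0.028     ]), array([ 0.50886739, -0.28844514,  0.028     ])] [ 0.53090774 -0.22522206  0.028     ] 0.1339094447997399 -0.3354381209993132
hub side [array([ 0.55449711, -0.1571749 ,  0.026     ]), array([ 0.5087161 , -0.29212602,  0.026     ])] [ 0.53160661 -0.22465046  0.026     ]
```

Run:
```python
from h import *
from fit import *
P=[.4926,.0793,-.237]
c,sn=np.cos(P[2]),np.sin(P[2]); Rz=np.array([[c,sn],[-sn,c]])
for n,q,(u0,u1,v0,v1) in(('top',t,(195,315,180,280)),('side',s,(245,375,230,350))):
    pts=np.array([pd(q,u,v) for v in range(v0,v1) for u in range(u0,u1)])
    l=np.c_[(pts[:,:2]-P[:2])@Rz.T,pts[:,2]]
    np.save('loc_'+n,l)
    for nm,m in (('fix',(abs(l[:,0])<30)&(l[:,1]<-40)&(l[:,1]>-80)&(l[:,2]>.066)&(l[:,2]<.08)&(abs(l[:,0])<.03)),
                 ('jaw',(l[:,1]<.076)&(l[:,1]>.03)&(l[:,2]>.066)&(l[:,2]<.08)&(abs(l[:,0])<.03)),
                 ('wing',(np.hypot(l[:,0],l[:,1]-.107)<.036)&(l[:,2]>.1))):
        m=m&((l[:,1]<-.04)if nm=='fix' else True)&((l[:,1]>-.08)if nm=='fix' else True)
        a=l[m]*1000
        if len(a)<3: print(n,nm,len(a));continue
        print(n,nm,len(a),'mean',a.mean(0).round(1),'min',a.min(0).round(1),'max',a.max(0).round(1))
        if nm=='wing':
            w,V=np.linalg.eigh(np.cov(a[:,:2].T)); print(np.sqrt(w),V[:,1],np.arctan2(V[1,1],V[0,1]))
        else: print(np.sort(a[:,1]).round(0))
# tool frame
st=r.get_state(); print(R.from_quat(st['eef_rot']).as_matrix().round(3))
# overlay checks
for q,n in((t,'t'),(s,'s')):
    im=(255*(q['img']/255.)**.6).astype('uint8').copy()
    big=cv2.resize(im,None,fx=5,fy=5,interpolation=cv2.INTER_CUBIC)
    def d(p,col): u=proj(q,p); cv2.circle(big,tuple(int(round(5*(a+.5)-.5)) for a in u),3,col,-1)
    for y in(-.05,-.06,.055,.065):
        for x in(-.025,-.013,.013,.025): d(W(P,(x,y,.074)),(255,0,0))
    for H,col in(([.5313,-.2248,-.335],(255,0,0)),([.5313,-.2248,-.354],(0,255,0))):
        for y in(-.068,.068,): d(W(H,(0,y,.026)),col)
        for y in (-.03,.03):
            for x in(-.022,.022): d(W(H,(x,y,.026)),col)
    b=(lambda u0,v0,u1,v1:big[v0*5:v1*5,u0*5:u1*5,::-1])
    A,B=(b(205,185,305,275),b(335,195,405,275)) if n=='t' else (b(250,230,370,340),b(310,150,420,230))
    cv2.imwrite(f'pics/ov{n}1.png',A);cv2.imwrite(f'pics/ov{n}2.png',B)
```

```text
top fix 0
top jaw 50 mean [ 1.4 64.4 72.8] min [-25.3  58.8  66.1] max [24.6 69.9 79.9]
[59. 59. 59. 59. 60. 60. 61. 61. 61. 61. 61. 61. 62. 62. 62. 62. 62. 63.
 63. 63. 64. 64. 64. 64. 64. 64. 65. 65. 65. 65. 66. 66. 66. 66. 66. 67.
 67. 67. 67. 68. 68. 69. 69. 69. 69. 69. 69. 69. 70. 70.]
top wing 134 mean [ -1.  107.7 109.4] min [-28.4  88.6 100.3] max [ 26.5 128.6 117.3]
[ 4.80941207 17.50621223] [-0.85345693 -0.52116338] -2.593379129490427
side fix 0
side jaw 94 mean [ 2.2 63.  72.4] min [-23.   55.7  66.3] max [27.6 68.6 78. ]
[56. 56. 57. 58. 58. 58. 58. 58. 58. 58. 58. 59. 59. 59. 59. 59. 59. 59.
 59. 59. 59. 60. 60. 60. 60. 60. 60. 61. 61. 61. 61. 61. 61. 61. 62. 62.
 62. 62. 62. 62. 62. 62. 62. 62. 62. 63. 63. 63. 63. 63. 63. 64. 65. 65.
 65. 65. 65. 65. 65. 65. 65. 65. 66. 66. 66. 66. 66. 66. 66. 66. 66. 66.
 66. 66. 66. 67. 67. 67. 67. 67. 67. 67. 67. 67. 68. 68. 68. 68. 68. 68.
 68. 68. 69. 69.]
side wing 258 mean [ -0.  107.7 108.5] min [-26.6  85.4 100.2] max [ 30.2 127.  115.7]
[ 4.81331251 17.47494207] [-0.84557276 -0.5338602 ] -2.5784334458223244
[[ 0.359 -0.001  0.933]
 [-0.933  0.001  0.359]
 [-0.002 -1.    -0.   ]]
```

View pics/ovt1.png

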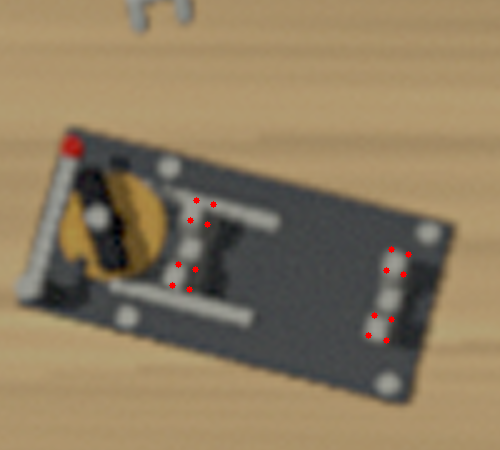

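View pics/ovt2.png

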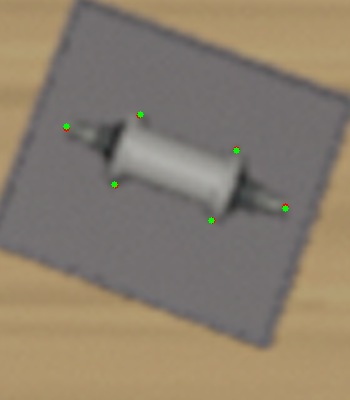

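View pics/ovs1.png

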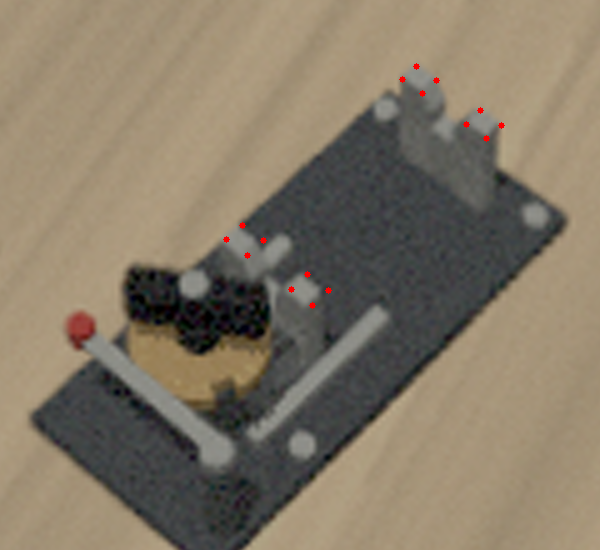

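View pics/ovs2.png

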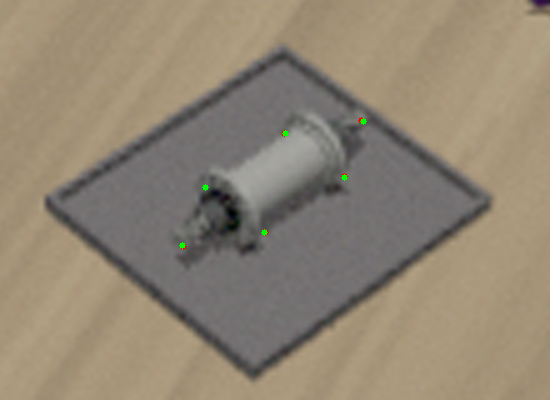

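```bash
python3 -m inch '[[-18.7,0,34.6,0,0,0],[-18.7,0,34.6,0,0,0],[-18.7,0,34.6,0,0,0],[-18.7,0,34.6,0,0,0],[-18.7,0,34.6,0,0,0],[-18.7,0,34.6,0,0,0],[-18.7,0,34.6,0,0,0],[-18.7,0,34.6,0,0,0],[-18.7,0,34.6,0,0,0],[-18.7,0,34.6,0,0,0],[-18.7,0,34.6,0,0,0],[-18.7,0,34.6,0,0,0]]' 75 30
python3 -m inch '[[0,0,0,0,-0.122,0],[0,0,0,0,-0.122,0],[0,0,0,0,-0.122,0],[0,0,0,0,-0.122,0],[0,0,0,0,-0.122,0],[0,0,0,0,-0.122,0],[0,0,0,0,-0.122,0],[0,0,0,0,0,0],[0,0,0,0,0,0]]'
cat >> h.py <<'E'
def togo(x,y,z,ang):
    """remaining shift in tool axes (mm, present orientation) and ay turn to have tool x at world angle ang, pointing down"""
    st=r.get_state(); M=R.from_quat(st['eef_rot']).as_matrix(); p=st['tool_pos']
    d=M.T@(np.array([x,y,z])-p)*1000
    X=np.array([np.cos(ang),np.sin(ang),0]);Y=np.array([0,0,-1.]);Z=np.cross(X,Y)
    rv=R.from_matrix(M.T@np.c_[X,Y,Z]).as_rotvec()
    print('t',round(st['clock'],2),'pos',p.round(4),'yaw',round(float(np.arctan2(M[1,0],M[0,0])),4),'shift',d.round(1),'rv',rv.round(4),'F',st['contact_force'].round(1),'M',st['moment'].round(2),'op',round(st['opening']*88.1,1),'q',st['q'].round(2))
E
python3 - <<'E'
from h import *
togo(.5313,-.2248,.15,-.345)
t=load('top');s=load('side')
print(pz(t,306,161,.12),pz(s,267,184,.12))
E
```

```text
clock: 1.1
tool_pos: [0.5319, -0.2233, 0.2082]
eef_rot: [0.583, -0.401, 0.4, -0.583]
contact_force: [0.1, -0.4, 0.3]
opening: 0.856
clock: 1.85
tool_pos: [0.5309, -0.2251, 0.2082]
eef_rot: [-0.696, 0.125, -0.124, 0.696]
contact_force: [-0.5, -0.0, 0.0]
opening: 0.85
t 1.85 pos [ 0.5309 -0.2251  0.2082] yaw -0.3536 shift [ 0.3 58.2  0.4] rv [-0.0003 -0.0086 -0.0007] F [-0.5 -0.   0. ] M [-0.03 -0.07 -0.02] op 74.9 q [ 0.55  0.64 -0.4   1.71  0.31  0.85 -0.33]
[ 0.70684252 -0.0391501   0.12      ] [ 0.70810978 -0.03703432  0.12      ]
```

```bash
python3 -m inch '[[0.3,30,0.4,0,0.002,0],[0,30,0,0,0,0],[0,30,0,0,0,0],[0,30,0,0,0,0],[0,30,0,0,0,0],[0,15,0,0,0,0],[0,5,0,0,0,0],[0,0,0,0,0,0]]' 60 30
python3 - <<'E'
from h import *
togo(.5313,-.2248,.0105,-.345)
for n,b in(('top',(320,185,420,275)),('side',(310,120,420,230))):
    s=snap(n,n+'1.png'); s['img']=(255*(s['img']/255.)**.6).astype('uint8'); crop(s,*b,5,n+'1c.png')
E
```

```text
clock: 2.52
tool_pos: [0.5309, -0.2244, 0.0374]
eef_rot: [0.696, -0.125, 0.124, -0.696]
contact_force: [-0.7, 0.0, -0.1]
opening: 0.681
t 2.52 pos [ 0.5309 -0.2244  0.0374] yaw -0.3536 shift [ 0.5 26.9 -0.2] rv [ 0.0005 -0.0086 -0.0024] F [-0.7  0.  -0.1] M [-0.03 -0.09  0.02] op 60.0 q [ 0.47  0.88 -0.27  1.83  0.45  0.49 -0.45]
```

View pics/top1c.png

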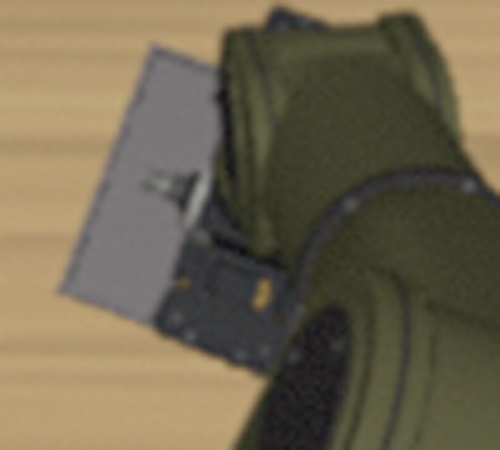

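View pics/side1c.png

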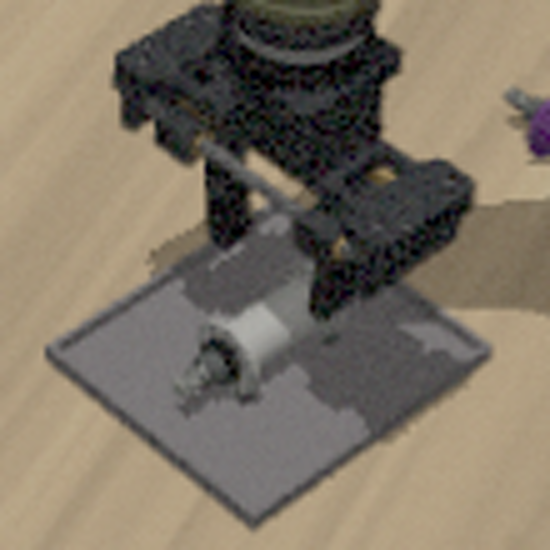

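The picture shows the two fingers straddling the grey shell, at about (225,215) and (325,290) in the side crop. I'll go down and close.

```bash
python3 -m inch '[[0.4,10,0,0,0,0],[0,10,0,0,0,0],[0,6,0,0,0,0],[0,0,0,0,0,0],[0,0,0,0,0,0]]' 60 30
python3 -m inch '[[0,0,0,0,0,0],[0,0,0,0,0,0],[0,0,0,0,0,0],[0,0,0,0,0,0],[0,0,0,0,0,0],[0,0,0,0,0,0],[0,0,0,0,0,0],[0,0,0,0,0,0]]' 20 30
python3 - <<'E'
from h import *
togo(.5313,-.2248,.0105,-.345)
E
```

```text
clock: 3.03
tool_pos: [0.5317, -0.2248, 0.0121]
eef_rot: [0.696, -0.124, 0.124, -0.696]
contact_force: [-0.7, -0.0, -0.8]
opening: 0.676
clock: 3.7
tool_pos: [0.5321, -0.225, 0.0126]
eef_rot: [0.696, -0.124, 0.124, -0.696]
contact_force: [-0.9, 0.5, -0.8]
opening: 0.228
t 3.7 pos [ 0.5321 -0.225   0.0126] yaw -0.352 shift [-0.8  2.1 -0.1] rv [ 0.0001 -0.007   0.0001] F [-0.9  0.5 -0.8] M [-0.06 -0.04 -0.04] op 20.1 q [ 0.46  0.92 -0.24  1.83  0.47  0.44 -0.47]
```

Run:
```python
from h import *
togo(.5313,-.2248,.0105,-.345)
for n,b in(('top',(320,185,420,275)),('side',(310,120,420,230))):
    s=snap(n,n+'2.png'); s['img']=(255*(s['img']/255.)**.5).astype('uint8'); crop(s,*b,5,n+'2c.png')
```

```text
t 3.7 pos [ 0.5321 -0.225   0.0126] yaw -0.352 shift [-0.8  2.1 -0.1] rv [ 0.0001 -0.007   0.0001] F [-0.9  0.5 -0.8] M [-0.06 -0.04 -0.04] op 20.1 q [ 0.46  0.92 -0.24  1.83  0.47  0.44 -0.47]
```

View pics/side2c.png

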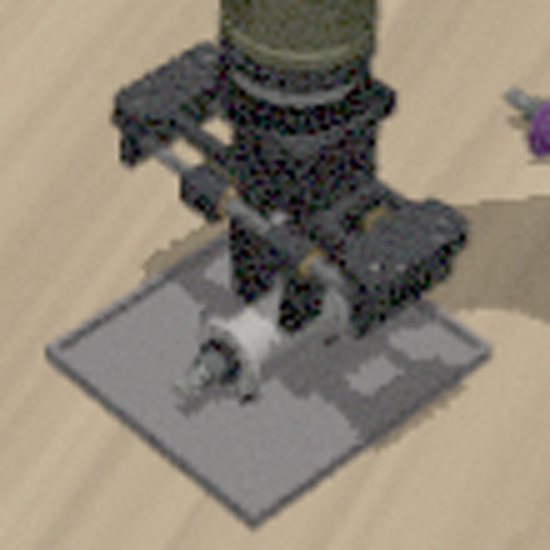

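```bash
python3 -m inch '[[0,0,0,0,0,0],[0,0,0,0,0,0],[0,0,0,0,0,0]]' 5 30; python3 -m inch '[[0,0,0,0,0,0],[0,0,0,0,0,0],[0,0,0,0,0,0]]' 5 30
python3 - <<'E'
from h import *
s=snap('side','side3.png'); st=r.get_state(); M=R.from_quat(st['eef_rot']).as_matrix()
for x in (-10,0,10): print(x, (proj(s,st['tool_pos']+M@[x/1000,0,0])-[310,120])*5)
s['img']=(255*(s['img']/255.)**.5).astype('uint8'); crop(s,340,150,400,210,10,'side3c.png')
E
```

```text
clock: 4.05
tool_pos: [0.532, -0.2249, 0.0125]
eef_rot: [0.696, -0.124, 0.124, -0.696]
contact_force: [0.1, -0.5, -0.9]
opening: 0.063
clock: 4.3
tool_pos: [0.5321, -0.2249, 0.0125]
eef_rot: [0.696, -0.124, 0.124, -0.696]
contact_force: [-0.9, -1.0, 0.0]
opening: 0.055
-10 [283.27053753 356.43789055]
0 [270.00114642 346.32039038]
10 [256.82686934 336.27778051]
```

View pics/side3c.png

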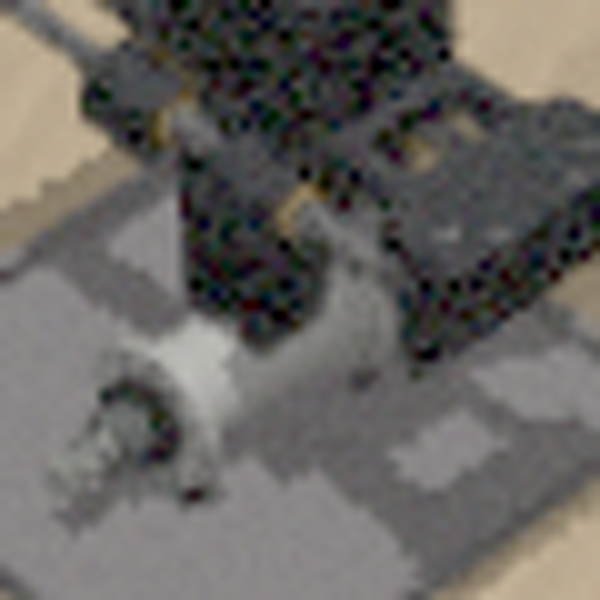

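Run:
```python
from h import *
s=load('side'); st=r.get_state(); M=R.from_quat(st['eef_rot']).as_matrix()
for (x,y) in ((210,290),(230,310),(260,330),(290,320),(240,270),(300,280),(330,330),(210,370),(290,360),(260,352),(370,350),(420,340)):
    u,v=340+x/10,150+y/10; p=pd(s,u,v); print((x,y),p.round(4),'tool',(M.T@(p-st['tool_pos'])*1000).round(0))
for z in (0,20,30,40): print(z,(proj(s,st['tool_pos']+[0,0,z/1000])-[340,150])*10)
```

```text
(210, 290) [ 0.5388 -0.215   0.0573] tool [  3. -45.  12.]
(230, 310) [ 0.5341 -0.2183  0.0491] tool [ -0. -37.   7.]
(260, 330) [ 0.5232 -0.2129  0.0518] tool [-12. -39.   8.]
(290, 320) [ 0.5176 -0.2193  0.0524] tool [-16. -40.   0.]
(240, 270) [ 0.5315 -0.2165  0.0668] tool [ -3. -54.   8.]
(300, 280) [ 0.5149 -0.2169  0.0705] tool [-19. -58.   2.]
(330, 330) [ 0.515  -0.2431  0.0282] tool [-10. -16. -23.]
(210, 370) [ 0.5351 -0.2099  0.0337] tool [ -2. -21.  15.]
(290, 360) [ 0.5196 -0.2271  0.0292] tool [-11. -17.  -6.]
(260, 352) [ 0.5218 -0.2106  0.0464] tool [-15. -34.  10.]
(370, 350) [ 0.5046 -0.2469  0.0221] tool [-18. -10. -30.]
(420, 340) [ 0.4635 -0.1655  0.1201] tool [ -85. -108.   32.]
0 [240.00229284 392.64078077]
20 [244.19103279 340.62126954]
30 [246.31643585 314.17409673]
40 [248.462864   287.42953921]
```

View pics/side3.png

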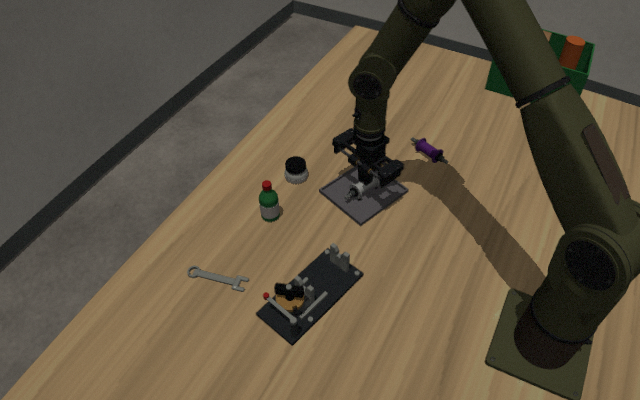

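Run:
```python
from h import *
s=load('side')
X=np.array([np.cos(-.3536),np.sin(-.3536),0])
for z in(.0374,.055,.067,.08):
  print(z,[((proj(s,np.array([.5309,-.2244,z])+X*a)-[310,120])*5).round(0) for a in(-.045,-.03,.03,.045)])
# start
p=np.array([.2239,-.5829,.2078]);X=np.array([.359,-.933,0])
for z in(0,.015,.03): print(z,[proj(s,p+[0,0,z]+X*a).round(1) for a in(-.06,-.044,.044,.06)])
im=cv2.imread('pics/side0.png'); im=(255*(im/255.)**.45).astype('uint8'); cv2.imwrite('pics/st.png',cv2.resize(im[20:110,500:600],None,fx=6,fy=6,interpolation=cv2.INTER_CUBIC))
```

```text
0.0374 [array([336., 362.]), array([315., 346.]), array([234., 285.]), array([215., 270.])]
0.055 [array([338., 338.]), array([317., 323.]), array([236., 262.]), array([216., 247.])]
0.067 [array([340., 322.]), array([319., 306.]), array([237., 245.]), array([217., 231.])]
0.08 [array([342., 304.]), array([321., 288.]), array([238., 228.]), array([218., 213.])]
0 [array([530.8, 106.3]), array([529.8, 102.7]), array([524.3,  83.6]), array([523.3,  80.3])]
0.015 [array([532.4, 101.7]), array([531.4,  98. ]), array([525.7,  79. ]), array([524.8,  75.8])]
0.03 [array([534.1,  97. ]), array([533. ,  93.3]), array([527.2,  74.4]), array([526.2,  71.2])]
```

View pics/st.png

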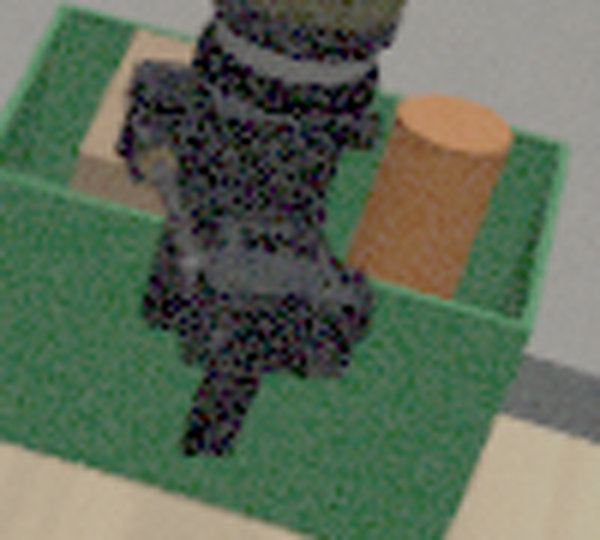

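The side picture shows the fingers shut on top of the shell, with tips near (366,184). The fingertips sit about 28 mm above the reported TCP, so I'll raise and measure this offset.

```bash
python3 -m inch '[[0,-20,0,0,0,0],[0,-20,0,0,0,0],[0,-20,0,0,0,0],[0,0,0,0,0,0],[0,0,0,0,0,0],[0,0,0,0,0,0]]' 60 30
python3 - <<'E'
from h import *
togo(.5313,-.2248,.0105,-.345)
s=snap('side','side4.png'); st=r.get_state(); M=R.from_quat(st['eef_rot']).as_matrix()
T=np.linalg.inv(s['camera_from_world'])
pts=np.array([pd(s,u,v) for v in range(120,215) for u in range(320,410)])
im=s['img'][120:215,320:410].reshape(-1,3)
l=(pts-st['tool_pos'])@M*1000
m=(im.max(1)<75)&(l[:,1]<20)&(l[:,1]>-120)&(abs(l[:,2])<60)
for lo in range(-110,5,6):
    k=m&(l[:,1]>=lo)&(l[:,1]<lo+6)
    if k.sum(): print(lo,k.sum(),np.percentile(l[k],[2,50,98],axis=0).round(0)[:,[0,2]].T.tolist())
s['img']=(255*(s['img']/255.)**.5).astype('uint8')
crop(s,330,120,400,200,7,'side4c.png')
for off in(0,28):
  print(off,[((proj(s,st['tool_pos']+M@[a/1000,-off/1000,b/1000])-[330,120])*7).round(0).tolist() for a in(-47.5,-30,30,47.5) for b in (-9,9)])
E
```

```text
clock: 4.85
tool_pos: [0.5315, -0.2249, 0.072]
eef_rot: [0.696, -0.124, 0.124, -0.696]
contact_force: [-0.1, -0.5, 0.2]
opening: 0.487
t 4.85 pos [ 0.5315 -0.2249  0.072 ] yaw -0.3521 shift [-0.2 61.5  0.1] rv [ 0.0003 -0.0071 -0.0009] F [-0.1 -0.5  0.2] M [-0.03 -0.03 -0.01] op 42.9 q [ 0.49  0.83 -0.3   1.82  0.43  0.56 -0.43]
-110 144 [[-86.0, 1.0, 80.0], [-29.0, 24.0, 35.0]]
-104 82 [[-85.0, -36.0, 83.0], [-27.0, 27.0, 35.0]]
-98 37 [[-86.0, -84.0, 80.0], [-28.0, 1.0, 33.0]]
-92 6 [[28.0, 31.0, 36.0], [-7.0, -5.0, 10.0]]
-86 11 [[28.0, 30.0, 37.0], [-11.0, 8.0, 12.0]]
-80 25 [[-40.0, 27.0, 38.0], [-11.0, 7.0, 12.0]]
-74 21 [[-39.0, 21.0, 36.0], [-3.0, 8.0, 10.0]]
-68 34 [[-39.0, -24.0, 36.0], [-8.0, 7.0, 11.0]]
-62 29 [[-38.0, 23.0, 36.0], [-10.0, 7.0, 11.0]]
-56 33 [[-37.0, 21.0, 34.0], [-8.0, 7.0, 11.0]]
-50 30 [[-37.0, 23.0, 37.0], [-9.0, 7.0, 11.0]]
-44 30 [[-36.0, -26.0, 34.0], [-8.0, 6.0, 11.0]]
-38 23 [[-34.0, 21.0, 33.0], [-10.0, 6.0, 10.0]]
-32 11 [[-29.0, 24.0, 32.0], [-8.0, 7.0, 10.0]]
0 [[359.0, 432.0], [324.0, 456.0], [324.0, 407.0], [290.0, 431.0], [209.0, 323.0], [175.0, 345.0], [176.0, 299.0], [142.0, 321.0]]
28 [[365.0, 378.0], [330.0, 402.0], [330.0, 352.0], [295.0, 376.0], [213.0, 268.0], [178.0, 290.0], [179.0, 244.0], [145.0, 266.0]]
```

View pics/side4c.png

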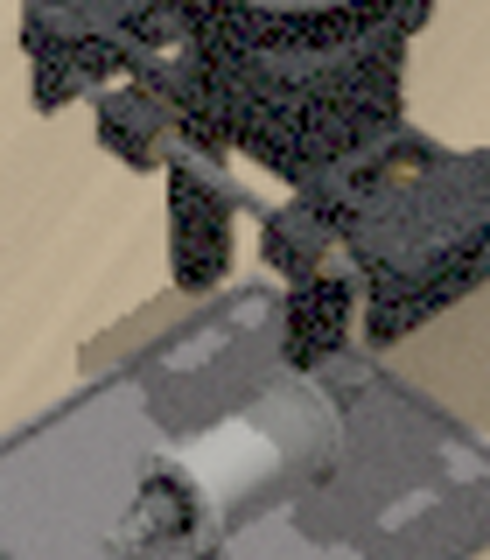

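```bash
python3 -m inch '[[0,0,0,0,0,0],[0,20,0,0,0,0],[0,20,0,0,0,0],[0,20,0,0,0,0],[0,12,0,0,0,0],[0,5,0,0,0,0],[0,5,0,0,0,0],[0,0,0,0,0,0]]' 60 30
python3 -m inch '[[0,3,0,0,0,0],[0,3,0,0,0,0],[0,3,0,0,0,0],[0,1,0,0,0,0],[0,0,0,0,0,0]]' 60 30
python3 - <<'E'
from h import *
togo(.5313,-.2248,-.02,-.345)
s=snap('side','side5.png')
s['img']=(255*(s['img']/255.)**.5).astype('uint8')
crop(s,330,130,400,210,7,'side5c.png')
E
```

```text
clock: 5.57
tool_pos: [0.5319, -0.2247, -0.0101]
eef_rot: [-0.696, 0.124, -0.123, 0.696]
contact_force: [-0.2, 0.8, -0.2]
opening: 0.679
clock: 5.98
tool_pos: [0.532, -0.2249, -0.0195]
eef_rot: [0.696, -0.124, 0.124, -0.696]
contact_force: [-0.4, 0.5, -0.1]
opening: 0.679
t 5.98 pos [ 0.532  -0.2249 -0.0195] yaw -0.3519 shift [-0.7  0.5 -0.1] rv [ 0.0001 -0.0069 -0.    ] F [-0.4  0.5 -0.1] M [-0.12 -0.07 -0.04] op 59.8 q [ 0.44  0.98 -0.21  1.84  0.49  0.38 -0.49]
```

View pics/side5c.png

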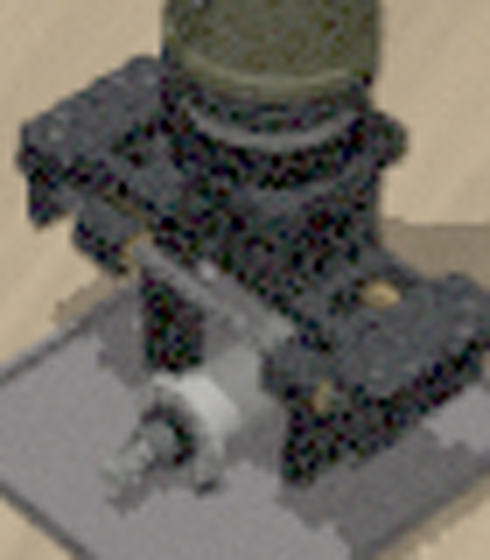

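Now the fingers reach down either side of the shell, at (170,360) and (300,475) in the crop. I'll close.

```bash
python3 -m inch '[[0,0,0,0,0,0],[0,0,0,0,0,0],[0,0,0,0,0,0],[0,0,0,0,0,0],[0,0,0,0,0,0],[0,0,0,0,0,0]]' 20 25
python3 - <<'E'
from h import *
togo(.5313,-.2248,-.02,-.345)
E
```

```text
clock: 6.53
tool_pos: [0.5335, -0.2253, -0.0191]
eef_rot: [0.696, -0.123, 0.125, -0.696]
contact_force: [2.4, -1.6, 0.2]
opening: 0.334
t 6.53 pos [ 0.5335 -0.2253 -0.0191] yaw -0.352 shift [-2.2  0.9 -0.3] rv [-0.0004 -0.007   0.0027] F [ 2.4 -1.6  0.2] M [-0.27 -0.51  0.04] op 29.4 q [ 0.44  0.98 -0.21  1.84  0.49  0.38 -0.49]
```

```bash
python3 -m inch '[[1.5,-5,0,0,0,0],[0,-15,0,0,0,0],[0,-25,0,0,0,0],[0,-25,0,0,0,0],[0,-25,0,0,0,0],[0,-25,0,0,0,0],[0,-20,0,0,0,0],[0,0,0,0,0,0]]' 20 35
python3 - <<'E'
from h import *
togo(.4926,.0793,.12,-.237)
s=snap('side','side6.png'); st=r.get_state()
s['img']=(255*(s['img']/255.)**.5).astype('uint8')
crop(s,320,100,420,200,6,'side6c.png')
t=snap('top','top6.png');t['img']=(255*(t['img']/255.)**.5).astype('uint8')
crop(t,320,170,420,270,6,'top6c.png')
E
```

```text
clock: 7.2
tool_pos: [0.5353, -0.2259, 0.1242]
eef_rot: [0.696, -0.122, 0.126, -0.696]
contact_force: [-0.1, -0.6, -2.0]
opening: 0.329
t 7.2 pos [ 0.5353 -0.2259  0.1242] yaw -0.3523 shift [-145.4    3.5  271.8] rv [ 1.000e-04 -1.153e-01  5.600e-03] F [-0.1 -0.6 -2. ] M [-0.02 -0.13  0.06] op 29.0 q [ 0.52  0.76 -0.35  1.78  0.39  0.67 -0.4 ]
```

View pics/side6c.png

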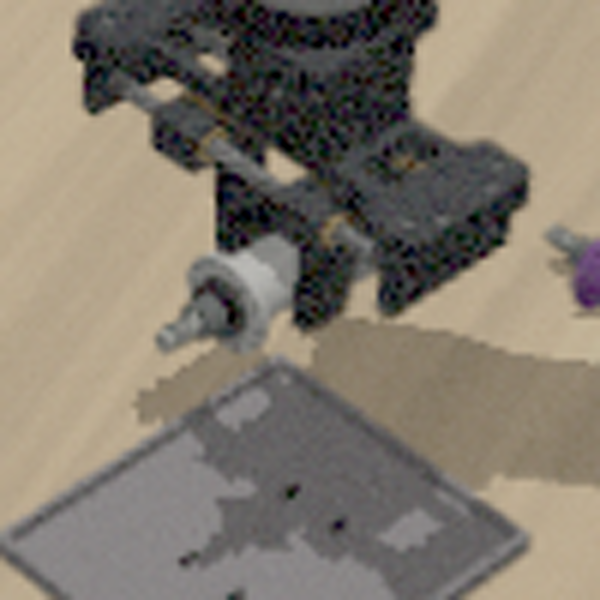

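View pics/top6c.png

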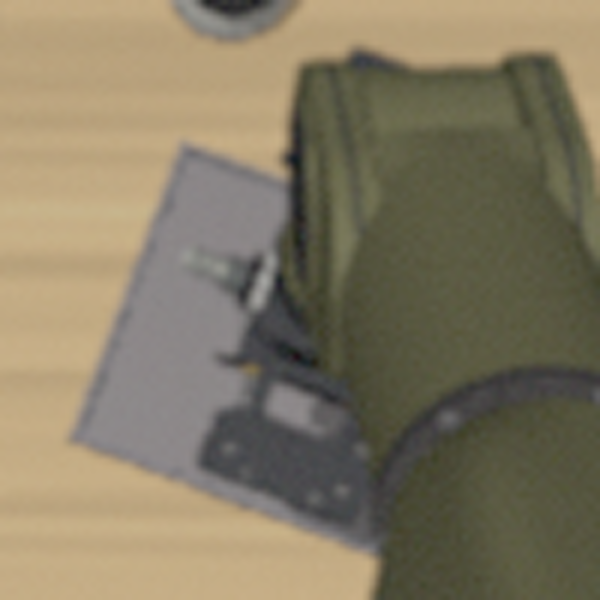

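```bash
cat >> h.py <<'E'
def tri(obs):
    A=np.zeros((3,3));b=np.zeros(3)
    for s,u,v in obs:
        T=np.linalg.inv(s['camera_from_world']);d=T[:3,:3]@ray(s,u,v);d/=np.linalg.norm(d);Q=np.eye(3)-np.outer(d,d);A+=Q;b+=Q@T[:3,3]
    p=np.linalg.solve(A,b); return p
E
python3 - <<'E'
from h import *
s=load('side');t=load('top');st=r.get_state(); M=R.from_quat(st['eef_rot']).as_matrix()
f=lambda x,o:o+(x+.5)/6-.5
for n,so,to in(('tip',(165,338),(181,257)),('flange near top',(212,258),None)):
    if to is None: continue
    o=[(s,f(so[0],320),f(so[1],100)),(t,f(to[0],320),f(to[1],170))]
    p=tri(o); print(n,p.round(4),'tool',(M.T@(p-st['tool_pos'])*1000).round(1),[ (proj(q,p)-[u,v]).round(2) for q,u,v in o])
E
```

```text
tip [ 0.5543 -0.1576  0.1788] tool [ -3.4 -58.3  71.1] [array([0.29, 0.06]), array([-0.08, -0.26])]
```

Run:
```python
from h import *
togo(.4926,.0793,.12,-.237)
s=load('side');t=load('top')
im=(255*(t['img']/255.)**.5).astype('uint8'); cv2.imwrite('pics/a.png',cv2.resize(im[200:230,345:375,::-1],None,fx=16,fy=16,interpolation=cv2.INTER_CUBIC))
im=(255*(s['img']/255.)**.5).astype('uint8'); cv2.imwrite('pics/b.png',cv2.resize(im[135:165,340:375,::-1],None,fx=16,fy=16,interpolation=cv2.INTER_CUBIC))
```

```text
t 7.3 pos [ 0.5329 -0.2255  0.1205] yaw -0.3521 shift [-142.9    0.5  272.2] rv [ 0.0003 -0.1151 -0.0004] F [-0.5 -0.5 -3.3] M [-0.04 -0.04  0.03] op 29.1 q [ 0.52  0.76 -0.35  1.78  0.39  0.66 -0.4 ]
```

View pics/a.png

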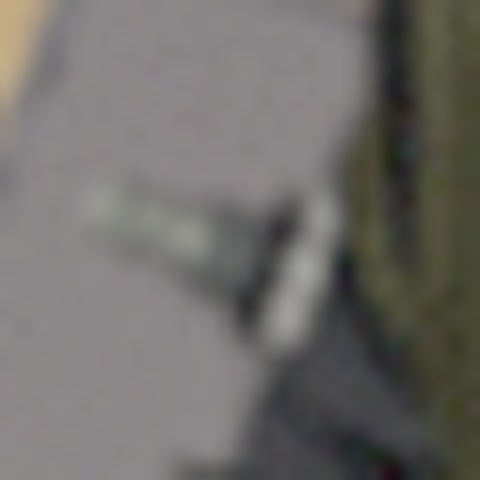

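View pics/b.png

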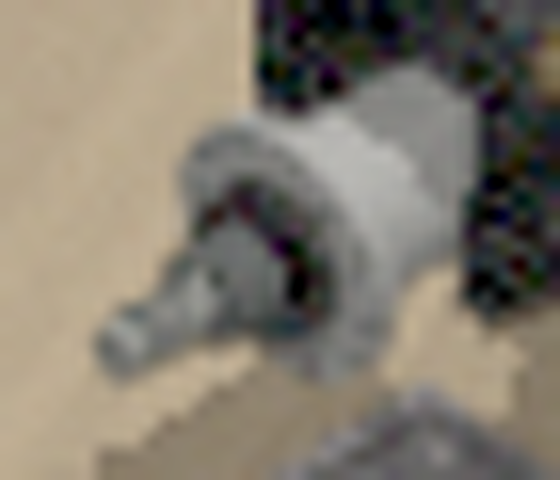

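```bash
cat > ovl.py <<'E'
from h import *
import sys
def ov(n,box,k,f,h=-45,tilts=(0,.1)):
    s=snap(n,f.replace('.png','_r.png')); st=r.get_state(); M=R.from_quat(st['eef_rot']).as_matrix()
    im=(255*(s['img']/255.)**.5).astype('uint8')[box[1]:box[3],box[0]:box[2],::-1]
    big=cv2.resize(im,None,fx=k,fy=k,interpolation=cv2.INTER_CUBIC)
    for tl,col in zip(tilts,((0,0,255),(0,255,0))):
        for (a,b,c) in [(0,0,-68),(0,0,68)]+[(22*np.cos(w),22*np.sin(w),z) for w in np.linspace(0,6.28,13) for z in(30,-30)]:
            v=np.array([a,b*np.cos(tl)-c*np.sin(tl),c*np.cos(tl)+b*np.sin(tl)])+[0,h,0]
            u=(proj(s,st['tool_pos']+M@(v/1000))-box[:2]+.5)*k-.5
            cv2.circle(big,tuple(int(round(x)) for x in u),2,col,-1)
    cv2.imwrite('pics/'+f,big); return s
E
python3 - <<'E'
from ovl import *
ov('side',(325,110,415,190),8,'o1.png'); ov('top',(335,185,415,245),8,'o2.png')
E
```

```text
(no output)
```

View pics/o1.png

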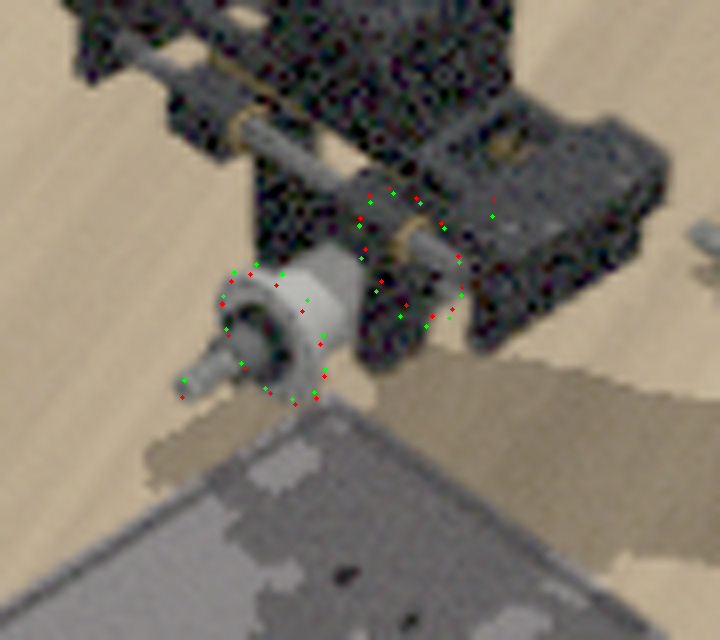

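View pics/o2.png

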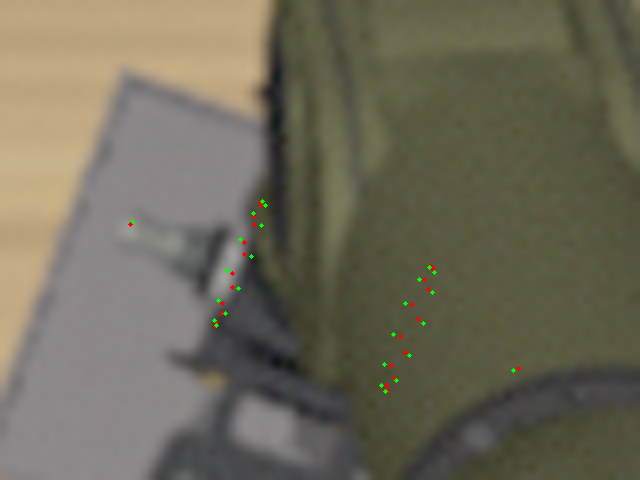

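```bash
python3 -m inch '[[-6,0,12,0,0,0],[-13,0,25,0,0,0],[-14,0,27,0,0,0],[-14,0,27,0,0,0],[-14,0,27,0,0,0],[-14,0,27,0,0,0],[-14,0,27,0,0,0],[-14,0,27,0,0,0],[-14,0,27,0,0,0],[-13,0,25,0,0,0],[-8,0,16,0,-0.06,0],[-4.5,0,7,0,-0.055,0]]'
python3 -m inch '[[0,0,0,0,0,0],[0,0,0,0,0,0],[0,0,0,0,0,0]]'
python3 - <<'E'
from ovl import *
togo(.4931,.0812,.06,-.237)
ov('side',(255,170,375,280),6,'o3.png',h=-47,tilts=(0,)); ov('top',(205,175,325,275),6,'o4.png',h=-47,tilts=(0,))
E
```

```text
clock: 8.4
tool_pos: [0.4921, 0.0857, 0.1198]
eef_rot: [-0.702, 0.081, -0.08, 0.703]
contact_force: [0.3, -0.3, -2.4]
opening: 0.332
clock: 8.65
tool_pos: [0.4934, 0.0787, 0.1201]
eef_rot: [0.703, -0.085, 0.084, -0.701]
contact_force: [-1.1, -0.2, -1.2]
opening: 0.329
t 8.65 pos [0.4934 0.0787 0.1201] yaw -0.2404 shift [-0.8 60.1  2.5] rv [ 0.0019 -0.0034 -0.0007] F [-1.1 -0.2 -1.2] M [-0.07 -0.1   0.  ] op 29.0 q [-0.08  0.68 -0.28  2.02  0.37  0.49 -0.87]
```

View pics/o3.png

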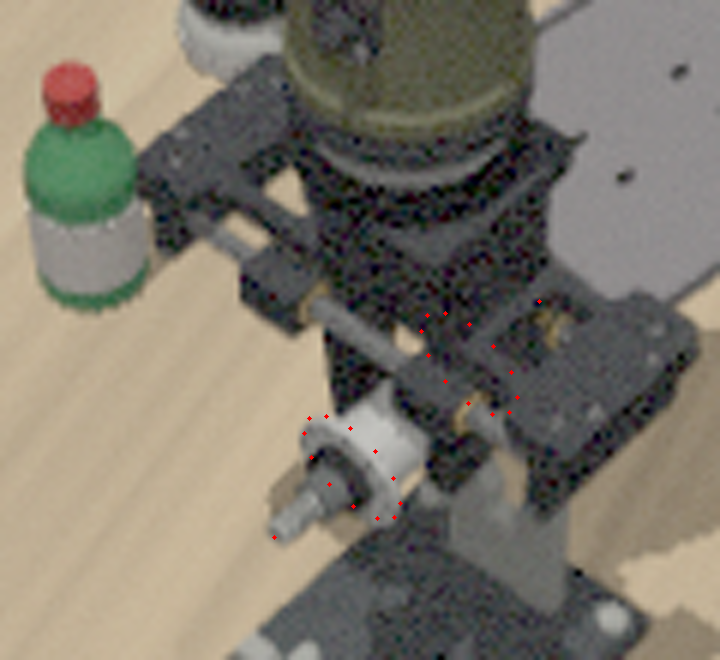

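View pics/o4.png

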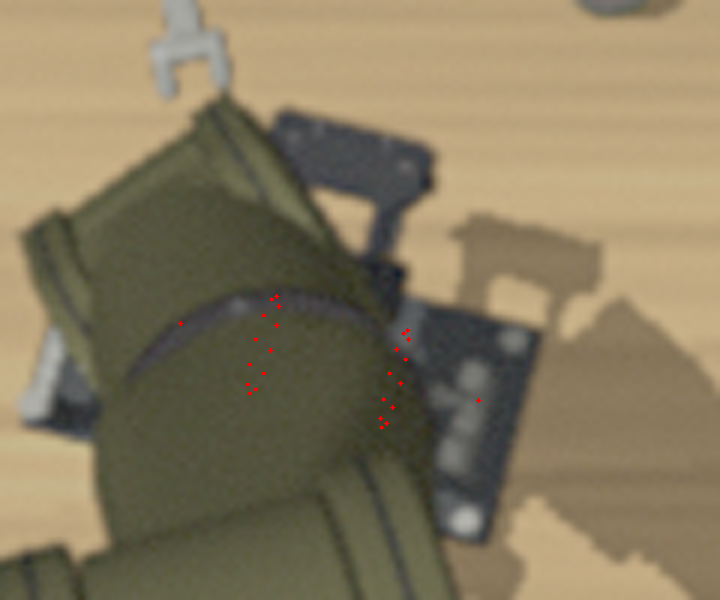

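```bash
python3 -m inch '[[-0.8,10,2.5,0,-0.003,0],[0,15,0,0,0,0],[0,15,0,0,0,0],[0,10,0,0,0,0],[0,0,0,0,0,0],[0,0,0,0,0,0]]'
python3 - <<'E'
from ovl import *
togo(.4931,.0812,.01,-.237)
ov('side',(255,190,375,300),6,'o5.png',h=-47,tilts=(0,)); ov('top',(205,175,325,275),6,'o6.png',h=-47,tilts=(0,))
E
```

```text
clock: 9.25
tool_pos: [0.4931, 0.0829, 0.0698]
eef_rot: [0.703, -0.083, 0.082, -0.702]
contact_force: [-0.1, -0.4, -1.6]
opening: 0.331
t 9.25 pos [0.4931 0.0829 0.0698] yaw -0.2347 shift [ 0.5 59.8 -1.6] rv [ 0.001   0.0023 -0.0012] F [-0.1 -0.4 -1.6] M [-0.07 -0.09 -0.02] op 29.1 q [-0.13  0.77 -0.21  2.05  0.42  0.37 -0.91]
```

View pics/o5.png

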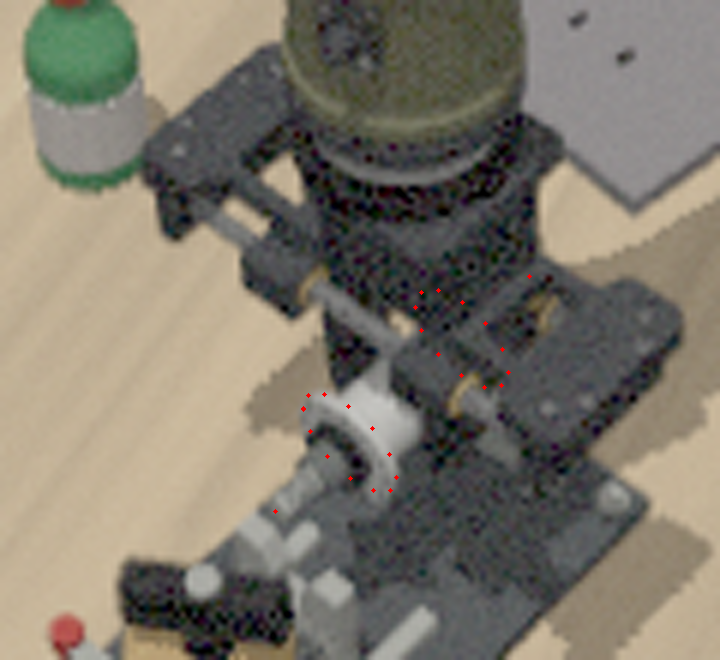

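View pics/o6.png

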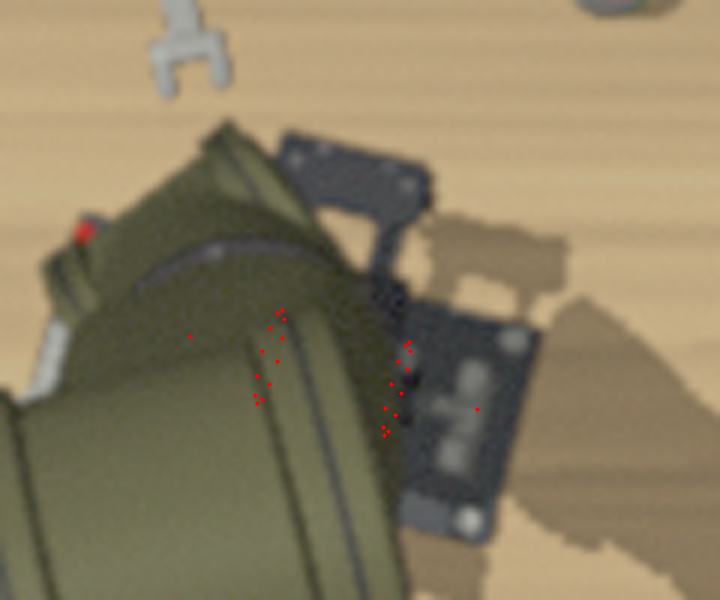

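```bash
python3 -m inch '[[0,10,-1,0,0,0],[0,10,0,0,0,0],[0,10,0,0,0,0],[0,5,0,0,0,0],[0,0,0,0,0,0],[0,0,0,0,0,0]]'
python3 - <<'E'
from ovl import *
togo(.4931,.0812,.01,-.237)
ov('side',(255,190,375,300),6,'o7.png',h=-47,tilts=(0,))
E
```

```text
clock: 9.85
tool_pos: [0.4933, 0.0825, 0.0355]
eef_rot: [0.702, -0.083, 0.082, -0.702]
contact_force: [0.6, 0.1, -0.9]
opening: 0.329
t 9.85 pos [0.4933 0.0825 0.0355] yaw -0.2339 shift [ 0.1 25.5 -1.3] rv [ 0.0001  0.0031 -0.    ] F [ 0.6  0.1 -0.9] M [-0.03 -0.09 -0.  ] op 29.0 q [-0.16  0.83 -0.16  2.07  0.45  0.28 -0.94]
```

View pics/o7.png

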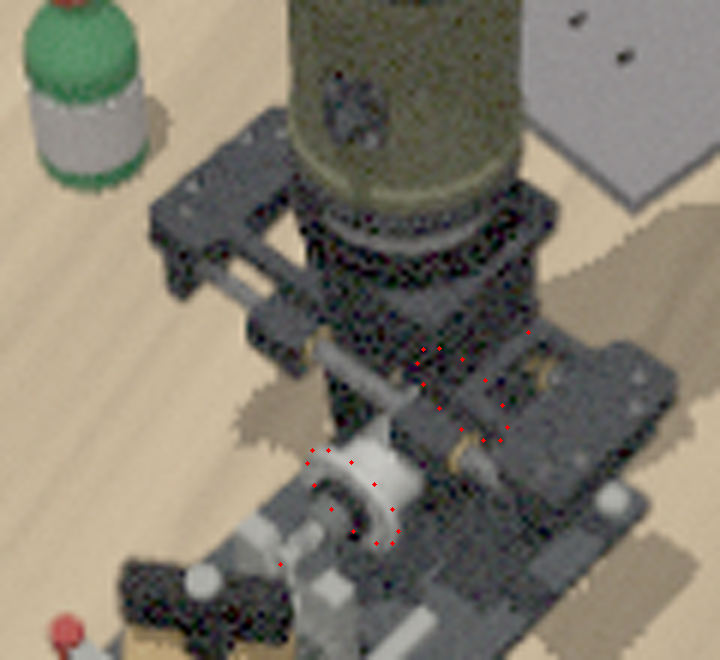

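```bash
python3 -m inch '[[0,4,-0.5,0,0,0],[0,4,0,0,0,0],[0,4,0,0,0,0],[0,0,0,0,0,0]]' 20 20
python3 -m inch '[[0,3,0,0,0,0],[0,3,0,0,0,0],[0,0,0,0,0,0]]'
python3 - <<'E'
from h import *
togo(.4931,.0812,.01,-.237)
E
```

```text
clock: 10.23
tool_pos: [0.4928, 0.0818, 0.0228]
eef_rot: [0.702, -0.083, 0.082, -0.702]
contact_force: [-0.4, 0.0, -2.5]
opening: 0.337
clock: 10.48
tool_pos: [0.4932, 0.082, 0.017]
eef_rot: [0.702, -0.083, 0.082, -0.702]
contact_force: [0.7, -0.3, -2.5]
opening: 0.335
t 10.48 pos [0.4932 0.082  0.017 ] yaw -0.2339 shift [ 0.1  7.  -0.8] rv [ 0.0001  0.0031 -0.0001] F [ 0.7 -0.3 -2.5] M [-0.04 -0.06  0.03] op 29.5 q [-0.18  0.87 -0.13  2.07  0.46  0.23 -0.95]
```

```bash
python3 -m inch '[[0,2,0,0,0,0],[0,1.5,0,0,0,0],[0,0,0,0,0,0]]'
python3 -m inch '[[0,1.5,0,0,0,0],[0,0,0,0,0,0]]'
python3 -m inch '[[0,1.5,0,0,0,0],[0,0,0,0,0,0]]'
python3 -m inch '[[0,1,0,0,0,0],[0,0,0,0,0,0]]'
```

```text
clock: 10.73
tool_pos: [0.4932, 0.0819, 0.0138]
eef_rot: [0.702, -0.083, 0.083, -0.702]
contact_force: [0.5, -0.9, -1.1]
opening: 0.333
clock: 10.9
tool_pos: [0.4932, 0.0819, 0.0124]
eef_rot: [0.702, -0.083, 0.083, -0.702]
contact_force: [-0.1, -1.0, -2.9]
opening: 0.333
clock: 11.07
tool_pos: [0.4932, 0.0819, 0.0109]
eef_rot: [0.702, -0.083, 0.083, -0.702]
contact_force: [-0.4, 0.4, -1.8]
opening: 0.341
clock: 11.23
tool_pos: [0.4933, 0.082, 0.0106]
eef_rot: [0.702, -0.082, 0.083, -0.702]
contact_force: [-1.0, 0.1, 4.8]
opening: 0.333
```

Run:
```python
from ovl import *
togo(.4931,.0812,.01,-.237)
ov('side',(265,220,375,320),7,'o8.png',h=-45,tilts=(0,))
```

```text
t 11.23 pos [0.4933 0.082  0.0106] yaw -0.2339 shift [ 0.   0.6 -0.8] rv [-0.      0.0031  0.0007] F [-1.   0.1  4.8] M [-0.03  0.22  0.05] op 29.4 q [-0.18  0.88 -0.12  2.07  0.47  0.22 -0.95]
```

View pics/o8.png

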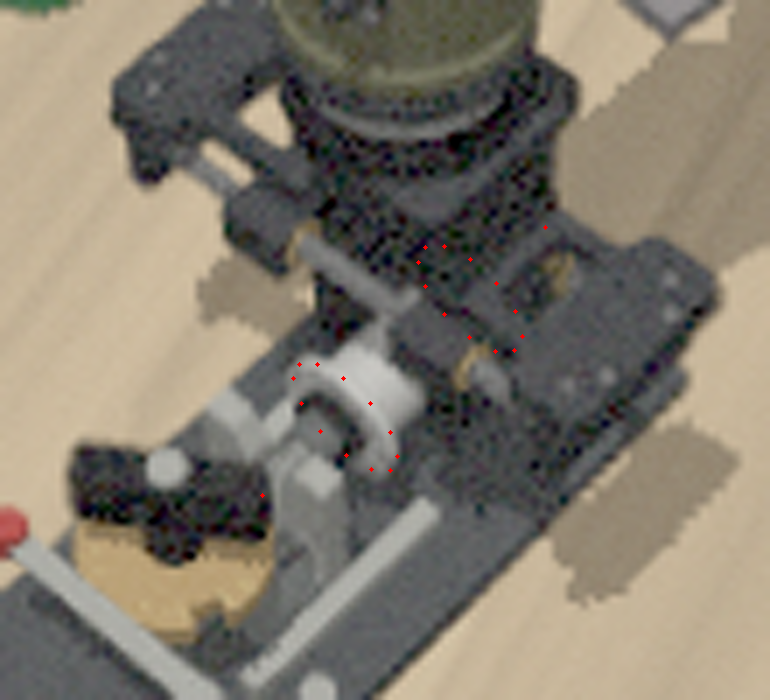

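```bash
python3 -m inch '[[0,0,0,0,0,0],[0,0,0,0,0,0],[0,0.6,0,0,0,0],[0,0,0,0,0,0]]' 20 4
python3 -m inch '[[0,0,0,0,0,0],[0,0,0,0,0,0],[0,0,0,0,0,0],[0,0,0,0,0,0],[0,0,0,0,0,0]]' 55
python3 - <<'E'
from h import *
togo(.4931,.0812,.01,-.237)
E
```

```text
clock: 11.62
tool_pos: [0.4932, 0.082, 0.01]
eef_rot: [0.702, -0.082, 0.083, -0.702]
contact_force: [-1.7, 0.8, 5.7]
opening: 0.34
clock: 12.03
tool_pos: [0.4932, 0.0819, 0.0093]
eef_rot: [0.702, -0.083, 0.083, -0.702]
contact_force: [-0.4, -0.2, 0.1]
opening: 0.623
t 12.03 pos [0.4932 0.0819 0.0093] yaw -0.234 shift [ 0.1 -0.7 -0.7] rv [ 0.0001  0.003  -0.    ] F [-0.4 -0.2  0.1] M [-0.09 -0.07  0.  ] op 54.9 q [-0.18  0.88 -0.12  2.07  0.47  0.21 -0.95]
```

Now raise and look.

```bash
python3 -m inch '[[0,-5,0,0,0,0],[0,-15,0,0,0,0],[0,-25,0,0,0,0],[0,-30,0,0,0,0],[0,-35,0,0,0,0],[0,-30,0,0,0,0],[0,-20,0,0,0,0],[0,0,0,0,0,0]]' 55 30
python3 - <<'E'
from h import *
togo(.518,.183,.17,1.88)
for n,b in(('side',(245,230,375,330)),('top',(195,170,315,280))):
    s=snap(n,n+'7.png');s['img']=(255*(s['img']/255.)**.5).astype('uint8');crop(s,*b,6,n+'7c.png')
E
```

```text
clock: 12.7
tool_pos: [0.4956, 0.0826, 0.1736]
eef_rot: [-0.701, 0.08, -0.085, 0.703]
contact_force: [-0.1, 0.1, 0.1]
opening: 0.622
t 12.7 pos [0.4956 0.0826 0.1736] yaw -0.2345 shift [ -1.6   3.9 102.9] rv [ 0.0054 -2.1145  0.0081] F [-0.1  0.1  0.1] M [-0.   -0.12  0.  ] op 54.8 q [-0.04  0.59 -0.34  1.97  0.33  0.62 -0.83]
```

View pics/side7c.png

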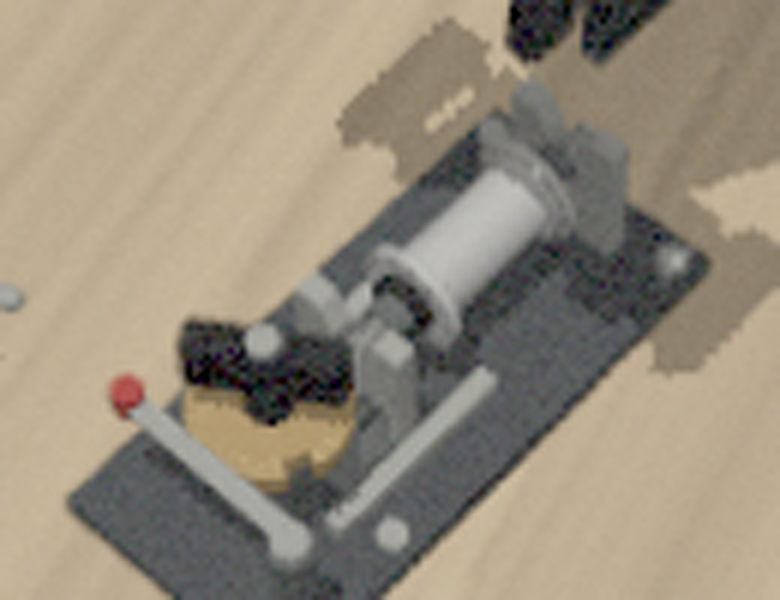

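The hub lies in both slots: jaw slot at about (360,310), fixed slot at about (575,150) in the crop. Next is the knob.

```bash
python3 -m inch '[[0,0,15,0,-0.06,0],[0,0,25,0,0,0],[0,0,25,0,0,0],[0,0,25,0,0,0],[0,0,12,0,-0.06,0],[0,0,0,0,-0.12,0],[0,0,0,0,-0.12,0],[0,0,0,0,-0.12,0],[0,0,0,0,-0.12,0],[0,0,0,0,-0.12,0],[0,0,0,0,-0.12,0],[0,0,0,0,-0.12,0]]' 40
python3 -m inch '[[0,0,0,0,-0.12,0],[0,0,0,0,-0.12,0],[0,0,0,0,-0.12,0],[0,0,0,0,-0.12,0],[0,0,0,0,-0.12,0],[0,0,0,0,-0.12,0],[0,0,0,0,-0.12,0],[0,0,0,0,-0.12,0],[0,0,0,0,-0.12,0],[0,0,0,0,-0.06,0],[0,0,0,0,0,0],[0,0,0,0,0,0]]' 40
python3 - <<'E'
from h import *
togo(.5178,.1836,.09,1.889)
E
```

```text
clock: 13.8
tool_pos: [0.5107, 0.1833, 0.1678]
eef_rot: [-0.659, -0.253, 0.255, 0.66]
contact_force: [0.2, -0.1, -0.8]
opening: 0.455
clock: 14.8
tool_pos: [0.511, 0.183, 0.1682]
eef_rot: [-0.42, -0.568, 0.569, 0.422]
contact_force: [0.8, 0.6, -0.6]
opening: 0.453
t 14.8 pos [0.511  0.183  0.1682] yaw 1.8664 shift [-1.5 78.2 -6.9] rv [-0.0021 -0.0226  0.0011] F [ 0.8  0.6 -0.6] M [ 0.06 -0.11 -0.01] op 39.9 q [ 0.09  0.78 -0.91  1.84  0.77  0.93  0.68]
```

```bash
python3 -m inch '[[-1.5,15,-6.9,0,-0.023,0],[0,25,0,0,0,0],[0,20,0,0,0,0],[0,13,0,0,0,0],[0,0,0,0,0,0],[0,0,0,0,0,0]]' 40
python3 - <<'E'
from h import *
togo(.5178,.1836,.057,1.889)
for n,b in(('side',(235,200,365,320)),('top',(195,170,315,280))):
    s=snap(n,n+'8.png');s['img']=(255*(s['img']/255.)**.45).astype('uint8');crop(s,*b,6,n+'8c.png')
E
```

```text
clock: 15.3
tool_pos: [0.5183, 0.1832, 0.0961]
eef_rot: [-0.414, -0.573, 0.573, 0.415]
contact_force: [-0.9, 0.5, 0.6]
opening: 0.453
t 15.3 pos [0.5183 0.1832 0.0961] yaw 1.8894 shift [ 0.6 39.1  0.3] rv [-0.0011  0.0004  0.0001] F [-0.9  0.5  0.6] M [ 0.15 -0.16  0.03] op 39.9 q [ 0.04  0.88 -0.83  1.87  0.9   0.82  0.61]
```

View pics/side8c.png

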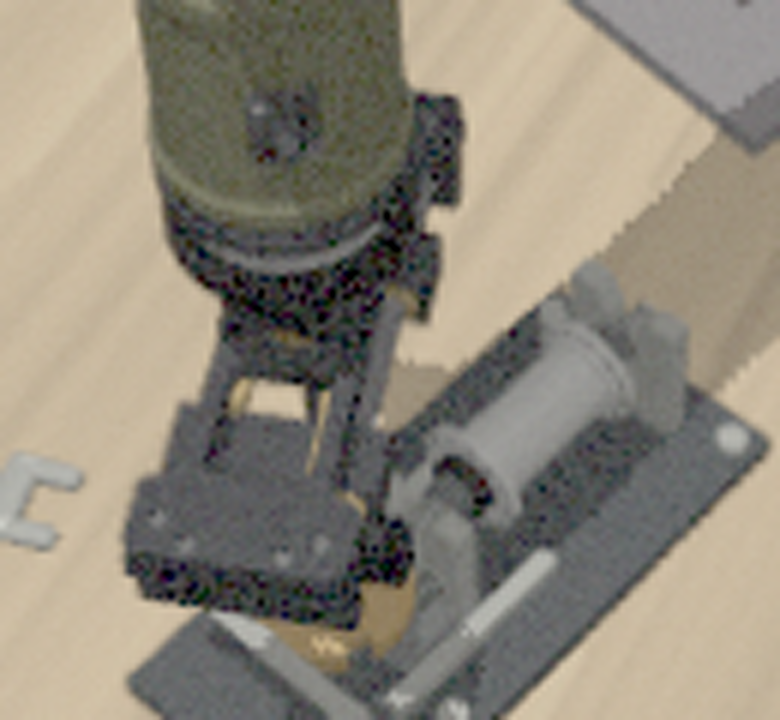

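View pics/top8c.png

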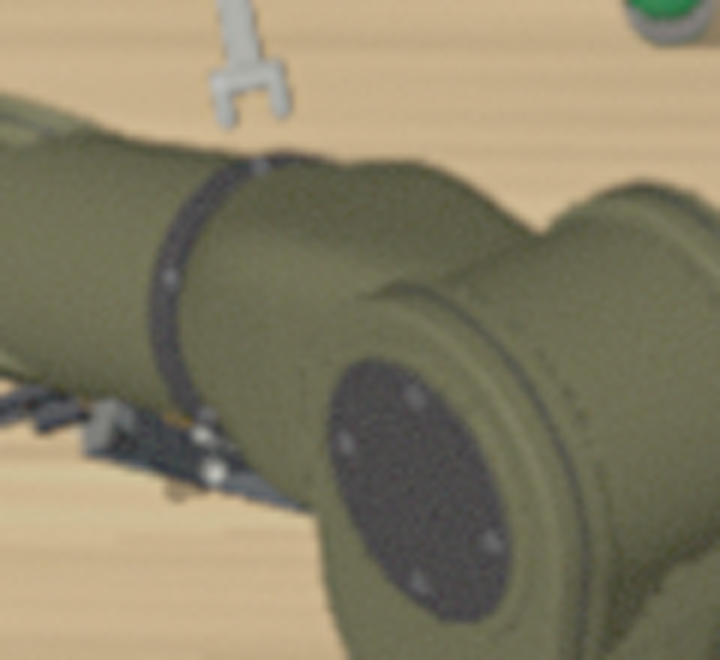

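```bash
python3 -m inch '[[0.6,12,0.3,0,0,0],[0,12,0,0,0,0],[0,8,0,0,0,0],[0,4,0,0,0,0],[0,3,0,0,0,0],[0,0,0,0,0,0]]' 40
python3 - <<'E'
from h import *
togo(.5178,.1836,.057,1.889)
E
```

```text
clock: 15.9
tool_pos: [0.5179, 0.183, 0.0566]
eef_rot: [-0.414, -0.573, 0.573, 0.415]
contact_force: [-0.0, -0.5, -0.5]
opening: 0.453
t 15.9 pos [0.5179 0.183  0.0566] yaw 1.8891 shift [ 0.6 -0.4 -0.1] rv [-0.0012  0.0001 -0.0002] F [-0.  -0.5 -0.5] M [ 0.14 -0.15  0.04] op 39.9 q [ 0.02  0.94 -0.78  1.89  0.98  0.75  0.55]
```

```bash
python3 -m inch '[[0,0,0,0,0,0],[0,0,0,0,0,0],[0,0,0,0,0,0],[0,0,0,0,0,0],[0,0,0,0,0,0]]' 8 55
python3 - <<'E'
from h import *
togo(.5178,.1836,.057,1.889)
s=snap('side','side9.png');s['img']=(255*(s['img']/255.)**.45).astype('uint8');crop(s,235,220,345,320,7,'side9c.png')
togo(.5178,.1836,.057,1.889)
E
```

```text
clock: 16.32
tool_pos: [0.5186, 0.1829, 0.0577]
eef_rot: [0.415, 0.573, -0.573, -0.414]
contact_force: [0.0, -1.1, 2.2]
opening: 0.177
t 16.32 pos [0.5186 0.1829 0.0577] yaw 1.8889 shift [0.9 0.7 0.6] rv [ 0.0006 -0.0001 -0.0008] F [ 0.  -1.1  2.2] M [-0.15 -0.23  0.09] op 15.6 q [ 0.02  0.94 -0.78  1.89  0.98  0.75  0.55]
t 16.37 pos [0.5186 0.1829 0.0577] yaw 1.889 shift [0.9 0.7 0.6] rv [ 0.0006 -0.     -0.0008] F [ 0.6 -1.6  1.4] M [-0.22 -0.24  0.04] op 15.0 q [ 0.02  0.94 -0.78  1.89  0.98  0.75  0.55]
```

View pics/side9c.png

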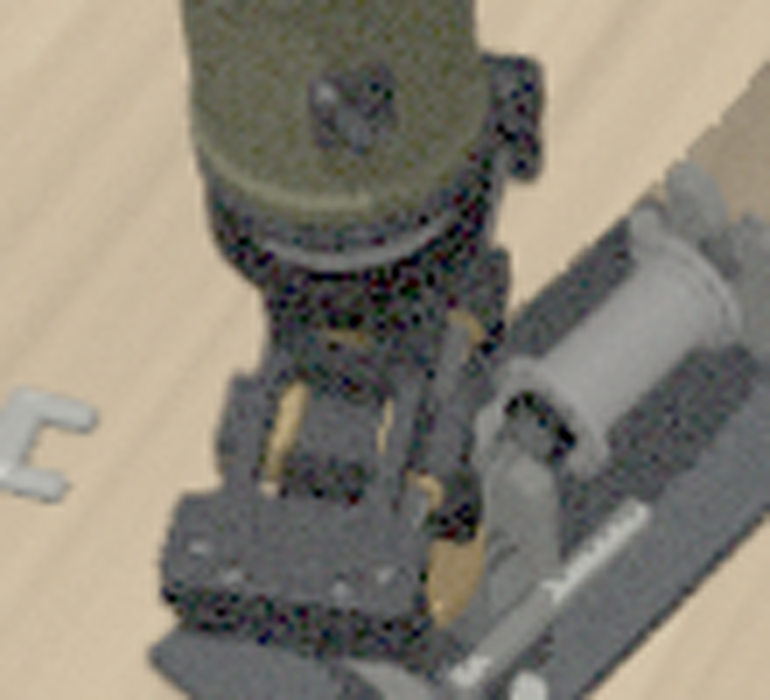

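```bash
python3 -m inch '[[0,0,0,0,0.05,0],[0,0,0,0,0.05,0],[0,0,0,0,0.05,0],[0,0,0,0,0.05,0],[0,0,0,0,0,0]]'
python3 - <<'E'
from h import *
togo(.5186,.1829,.0577,1.889)
E
python3 -m inch '[[0,0,0,0,0.05,0],[0,0,0,0,0.05,0],[0,0,0,0,0.05,0],[0,0,0,0,0.05,0],[0,0,0,0,0,0]]'
python3 - <<'E'
from h import *
togo(.5186,.1829,.0577,1.889)
s=snap('side','side10.png');s['img']=(255*(s['img']/255.)**.45).astype('uint8');crop(s,235,220,345,320,7,'side10c.png')
E
```

```text
clock: 16.78
tool_pos: [0.5187, 0.183, 0.0577]
eef_rot: [0.47, 0.529, -0.528, -0.469]
contact_force: [0.4, -1.4, 1.8]
opening: 0.175
t 16.78 pos [0.5187 0.183  0.0577] yaw 1.6883 shift [-0.1  0.   0.1] rv [ 0.0009 -0.2007 -0.001 ] F [ 0.4 -1.4  1.8] M [-0.19 -0.28  0.2 ] op 15.5 q [-0.01  0.92 -0.73  1.89  0.95  0.72  0.38]
clock: 17.2
tool_pos: [0.5187, 0.183, 0.0577]
eef_rot: [0.52, 0.479, -0.479, -0.52]
contact_force: [1.1, -1.9, 3.5]
opening: 0.174
t 17.2 pos [0.5187 0.183  0.0577] yaw 1.4894 shift [-0.1  0.   0.1] rv [ 0.0009 -0.3996 -0.0008] F [ 1.1 -1.9  3.5] M [-0.32 -0.27  0.14] op 15.3 q [-0.03  0.91 -0.69  1.9   0.91  0.69  0.21]
```

View pics/side10c.png

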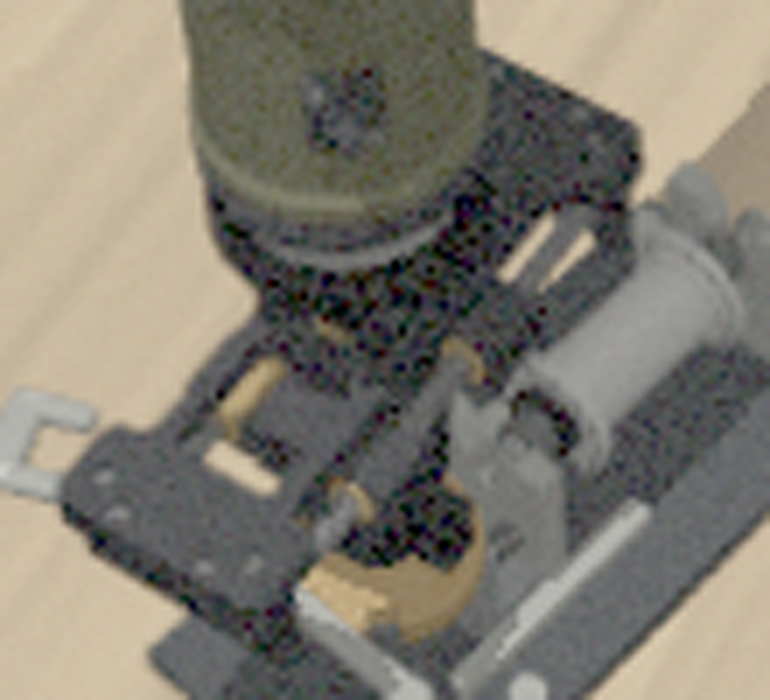

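```bash
cat > lv.py <<'E'
from h import *
import sys
from scipy.ndimage import map_coordinates
def lv(save=None):
    st=r.get_state(); M=R.from_quat(st['eef_rot']).as_matrix()
    s=snap('side','lvr.png'); g=s['img'].astype(float).mean(2)
    out=[]
    # bars along lever from tail side; perpendicular direction towards knob
    d=np.array([.61,-.79])
    e=np.array([.79,.61])
    prof=np.mean([map_coordinates(g,[[ (311.4+k*e[1]+a*d[1]) for a in range(-6,9)],[(285+k*e[0]+a*d[0]) for a in range(-6,9)]],order=1) for k in (-1,0,1,2,3)],axis=0)
    print('turned',round(1.889-float(np.arctan2(M[1,0],M[0,0])),4),'M',st['moment'].round(2),'F',st['contact_force'].round(1),'op',round(st['opening']*88.1,1),'t',round(st['clock'],2),'prof',prof.round(0).astype(int))
    if save:
        im=(255*(s['img']/255.)**.45).astype('uint8')[240:325,240:340,::-1]; cv2.imwrite('pics/'+save,cv2.resize(im,None,fx=7,fy=7,interpolation=cv2.INTER_CUBIC))
if __name__=='__main__': lv(sys.argv[1] if len(sys.argv)>1 else None)
E
python3 lv.py
for i in 1; do python3 -m inch '[[0,0,0,0,0.04,0],[0,0,0,0,0.04,0],[0,0,0,0,0,0]]' >/dev/null; done; python3 lv.py l1.png
```

```text
turned 0.3982 M [-0.29 -0.26  0.12] F [ 0.4 -1.6  4. ] op 15.5 t 17.25 prof [20 22 20 37 59 64 66 66 50 46 45 46 55 66 60]
turned 0.4792 M [-0.41 -0.31  0.18] F [ 0.5 -1.8  5.1] op 15.6 t 17.55 prof [16 17 22 36 59 65 65 61 38 31 38 43 57 56 54]
```

View pics/l1.png

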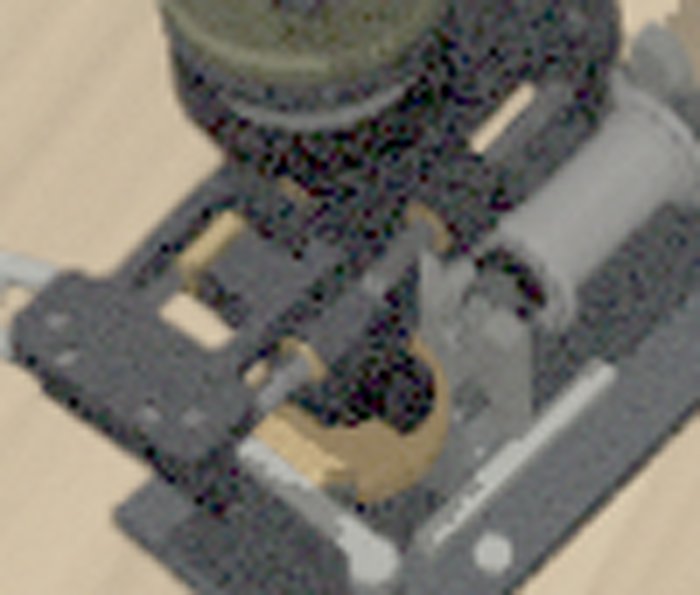

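```bash
python3 -m inch '[[0,0,0,0,0.03,0],[0,0,0,0,0.02,0],[0,0,0,0,0,0]]' >/dev/null; python3 lv.py
python3 -m inch '[[0,0,0,0,0.03,0],[0,0,0,0,0.02,0],[0,0,0,0,0,0]]' >/dev/null; python3 lv.py l2.png
```

```text
turned 0.5283 M [-0.45 -0.35  0.31] F [ 1.2 -1.6  5.4] op 15.2 t 17.85 prof [18 19 20 39 71 78 80 78 40 29 35 41 47 52 54]
turned 0.5782 M [-0.42 -0.37  0.33] F [ 2.6 -2.9  5.6] op 15.5 t 18.15 prof [20 21 22 44 79 87 93 86 42 28 36 53 55 56 54]
```

View pics/l2.png

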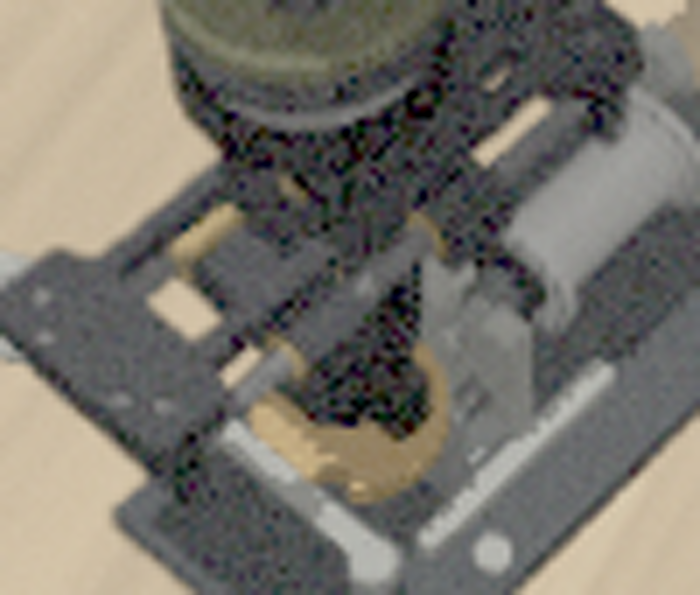

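```bash
python3 -m inch '[[0,0,0,0,0.03,0],[0,0,0,0,0.02,0],[0,0,0,0,0,0]]' >/dev/null; python3 lv.py
python3 -m inch '[[0,0,0,0,0.03,0],[0,0,0,0,0.02,0],[0,0,0,0,0,0]]' >/dev/null; python3 lv.py l3.png
```

```text
turned 0.6283 M [-0.43 -0.33  0.3 ] F [ 1.6 -2.2  5.6] op 15.9 t 18.45 prof [ 18  20  18  52  99 109 102  90  43  33  47  51  52  54  54]
turned 0.6783 M [-0.47 -0.32  0.25] F [ 0.3 -2.9  5.8] op 15.7 t 18.75 prof [ 18  20  22  53 104 114 116 104  48  39  52  52  52  54  55]
```

```bash
python3 -m inch '[[0,0,0,0,0.03,0],[0,0,0,0,0.02,0],[0,0,0,0,0,0]]' >/dev/null; python3 lv.py
python3 -m inch '[[0,0,0,0,0.03,0],[0,0,0,0,0.02,0],[0,0,0,0,0,0]]' >/dev/null; python3 lv.py l4.png
```

```text
turned 0.7282 M [-0.49 -0.26  0.32] F [ 0.7 -1.8  5.2] op 15.4 t 19.05 prof [ 15  17  20  51 103 116 117 110  56  43  53  53  57  54  54]
turned 0.7782 M [-0.49 -0.34  0.35] F [ 1.6 -2.4  5.6] op 15.8 t 19.35 prof [ 20  20  20  53 104 116 118 109  60  47  53  56  59  55  56]
```

View pics/l4.png

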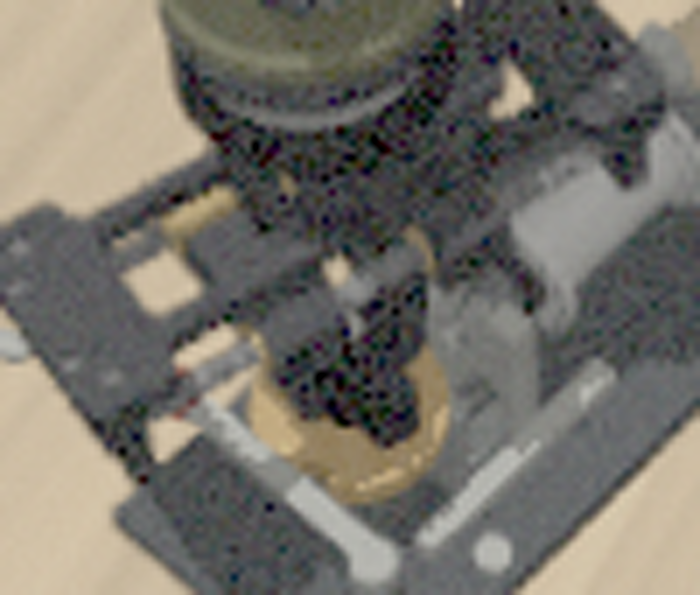

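```bash
python3 -m inch '[[0,0,0,0,0.03,0],[0,0,0,0,0.02,0],[0,0,0,0,0,0]]' >/dev/null; python3 lv.py
python3 -m inch '[[0,0,0,0,0.03,0],[0,0,0,0,0.02,0],[0,0,0,0,0,0]]' >/dev/null; python3 lv.py l5.png
```

```text
turned 0.8281 M [-0.46 -0.31  0.28] F [ 1.1 -3.   5.7] op 15.5 t 19.65 prof [ 18  17  22  53 104 116 117 111  64  53  57  66  64  60  55]
turned 0.8781 M [-0.45 -0.31  0.29] F [ 0.6 -2.3  5.2] op 15.3 t 19.95 prof [ 21  18  21  55 105 116 117 108  62  53  65  69  73  64  64]
```

View pics/l5.png

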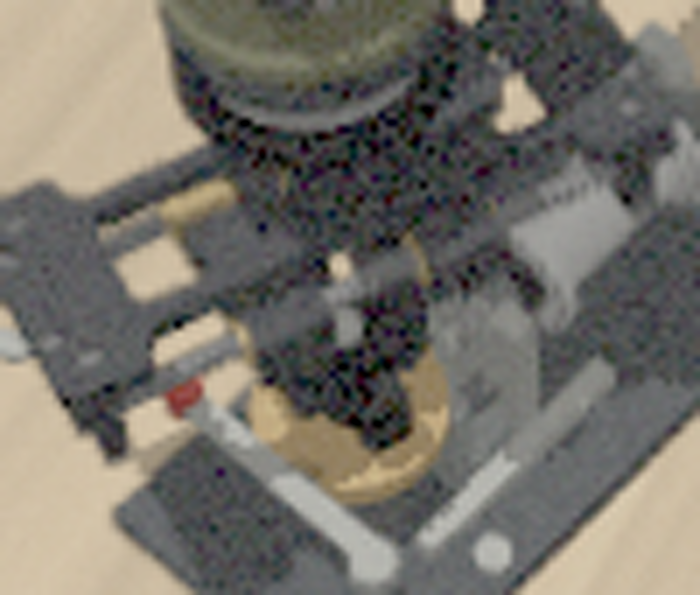

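```bash
python3 - <<'E'
a=open('lv.py').read()
a=a.replace("    if save:","    I=s['img'][285:310,255:300].astype(float); m=(I[:,:,0]>1.8*I[:,:,1])&(I[:,:,0]>1.8*I[:,:,2])&(I[:,:,0]>45); v,u=np.nonzero(m); print('   red',m.sum(),u.mean().round(2)+255 if m.sum() else '',v.mean().round(2)+285 if m.sum() else '')\n    if save:",1); open('lv.py','w').write(a)
E
python3 lv.py
python3 -m inch '[[0,0,0,0,0.03,0],[0,0,0,0,0.02,0],[0,0,0,0,0,0]]' >/dev/null; python3 lv.py
python3 -m inch '[[0,0,0,0,0.03,0],[0,0,0,0,0.02,0],[0,0,0,0,0,0]]' >/dev/null; python3 lv.py l6.png
```

```text
turned 0.8776 M [-0.46 -0.27  0.34] F [ 1.3 -2.3  6. ] op 15.4 t 20.0 prof [ 21  18  20  55 105 117 118 107  62  52  65  69  73  63  63]
   red 20 265.8 296.25
turned 0.9283 M [-0.41 -0.3   0.27] F [ 1.  -2.   4.8] op 15.6 t 20.3 prof [ 23  22  23  53 104 117 118 113  69  65  67  76  73  71  65]
   red 25 265.96 295.72
turned 0.9777 M [-0.52 -0.3   0.41] F [ 1.  -2.2  5.8] op 15.6 t 20.6 prof [ 27  22  21  51 101 117 117 109  73  64  76  84  87  78  76]
   red 30 265.8 295.17
```

```bash
python3 -m inch '[[0,0,0,0,0.03,0],[0,0,0,0,0.02,0],[0,0,0,0,0,0]]' >/dev/null; python3 lv.py
python3 -m inch '[[0,0,0,0,0.03,0],[0,0,0,0,0.02,0],[0,0,0,0,0,0]]' >/dev/null; python3 lv.py l7.png
```

```text
turned 1.0279 M [-0.45 -0.34  0.36] F [ 1.9 -2.1  5.6] op 15.5 t 20.9 prof [ 30  21  19  38  98 117 118 112  78  69  83  98  92  90  68]
   red 29 266.38 294.66
turned 1.0777 M [-0.48 -0.34  0.45] F [ 1.7 -3.2  5.9] op 15.5 t 21.2 prof [ 35  34  34  27  29  73 113 117 117 103  92  98 100  93  57]
   red 27 269.85 291.96
```

View pics/l7.png

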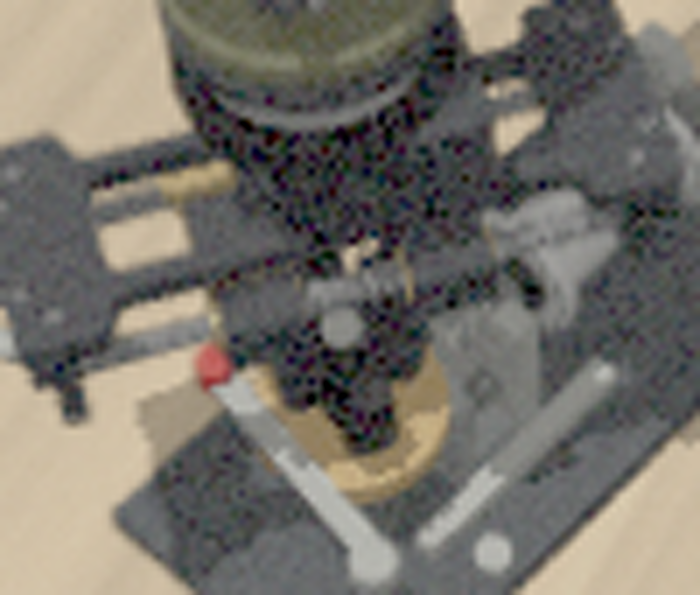

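```bash
python3 - <<'E'
from fit import *
s=load('side');P=[.4926,.0793,-.237]
piv=None
for y in(.141,.137,.133,.129): print(y,proj(s,W(P,(.037,y,.074))))
E
python3 -m inch '[[0,0,0,0,0.02,0],[0,0,0,0,0,0]]' >/dev/null; python3 lv.py l8.png
```

```text
0.141 [265.75584941 296.98865441]
0.137 [267.11863281 295.76205835]
0.133 [268.47694087 294.5393268 ]
0.129 [269.83077976 293.32045619]
turned 1.0971 M [-0.51 -0.31  0.54] F [ 0.8 -2.1  4.6] op 15.6 t 21.42 prof [ 37  35  35  26  29  72 114 119 117 101  90  95  99  84  52]
   red 27 269.81 291.89
```

```bash
python3 lv.py; python3 -m inch '[[0,0,0,0,0,0],[0,0,0,0,0,0]]' >/dev/null; python3 lv.py
```

```text
turned 1.0966 M [-0.49 -0.35  0.52] F [ 2.2 -1.7  5.3] op 15.2 t 21.47 prof [ 36  36  34  24  28  72 113 117 116 102  91  97 100  84  52]
   red 26 269.77 292.0
turned 1.0966 M [-0.51 -0.35  0.57] F [ 0.9 -2.4  5.8] op 15.7 t 21.68 prof [ 36  38  36  26  31  73 113 118 117 100  90  95  98  84  52]
   red 26 269.77 292.0
```

View pics/l8.png

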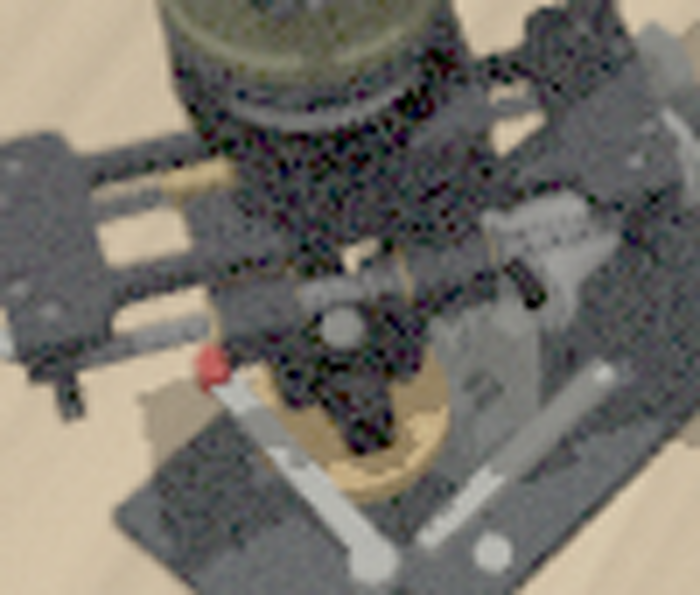

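The tail has moved by (4.0, -3.3) px; the full 12 mm swing predicts (4.1, -3.7). The pawl is down and the torque is rising, so I'll stop here, relax the twist slightly and let go.

```bash
python3 -m inch '[[0,0,0,0,-0.01,0],[0,0,0,0,0,0]]' >/dev/null; python3 lv.py
python3 -m inch '[[0,0,0,0,0,0],[0,0,0,0,0,0],[0,0,0,0,0,0],[0,0,0,0,0,0]]' 35 >/dev/null; python3 lv.py l9.png
```

```text
turned 1.0874 M [-0.38 -0.27  0.2 ] F [ 0.7 -2.2  5.4] op 15.5 t 21.9 prof [ 37  37  35  27  29  72 112 117 116 102  91  97 100  84  51]
   red 27 269.85 291.96
turned 1.0892 M [ 0.05 -0.12  0.01] F [ 1.   0.4 -0.1] op 35.0 t 22.28 prof [ 35  28  23  18  30  72 113 117 117 101  91  95  92  91  62]
   red 2 270.0 294.5
```

Pawl stayed down (lever profile unchanged). I'll raise the gripper and move clear to inspect.

```bash
python3 -m inch '[[0,-8,0,0,0,0],[0,-15,0,0,0,0],[0,-25,0,0,0,0],[0,-30,0,0,0,0],[0,-35,0,0,0,0],[0,-35,0,0,0,0],[0,-25,0,0,0,0],[0,0,0,0,0,0]]' 35
python3 - <<'E'
from h import *
togo(.45,-.2,.23,.8)
E
```

```text
clock: 23.0
tool_pos: [0.5207, 0.1856, 0.2362]
eef_rot: [-0.651, -0.279, 0.272, 0.652]
contact_force: [-0.1, 0.1, 0.3]
opening: 0.392
t 23.0 pos [0.5207 0.1856 0.2362] yaw 0.7992 shift [-325.8    3.7 -218.2] rv [ 0.003  -0.0008  0.0097] F [-0.1  0.1  0.3] M [-0.01 -0.17 -0.02] op 34.5 q [ 0.    0.63 -0.72  1.75  0.5   0.95 -0.12]
```

```bash
python3 -m inch '[[-16,0,-11,0,0,0],[-28,0,-18,0,0,0],[-28,0,-18,0,0,0],[-28,0,-18,0,0,0],[-28,0,-18,0,0,0],[-28,0,-18,0,0,0],[-28,0,-18,0,0,0],[-28,0,-18,0,0,0],[-28,0,-18,0,0,0],[-28,0,-18,0,0,0],[-20,0,-14,0,0,0],[0,0,0,0,0,0]]'
python3 - <<'E'
from h import *
togo(.45,-.2,.23,.8)
for n,b in(('side',(245,230,375,350)),('top',(195,180,315,280))):
    s=snap(n,n+'20.png');s['img']=(255*(s['img']/255.)**.55).astype('uint8');crop(s,*b,6,n+'20c.png')
E
```

```text
clock: 24.0
tool_pos: [0.4489, -0.1598, 0.2293]
eef_rot: [0.653, 0.271, -0.274, -0.652]
contact_force: [-0.7, -0.5, 0.3]
opening: 0.398
t 24.0 pos [ 0.4489 -0.1598  0.2293] yaw 0.7901 shift [-27.8  -0.6 -29.1] rv [-0.0006 -0.0099 -0.0047] F [-0.7 -0.5  0.3] M [ 0.01 -0.19  0.03] op 35.1 q [ 0.73  0.55 -0.77  1.95  0.52  0.84  0.47]
```

View pics/side20c.png

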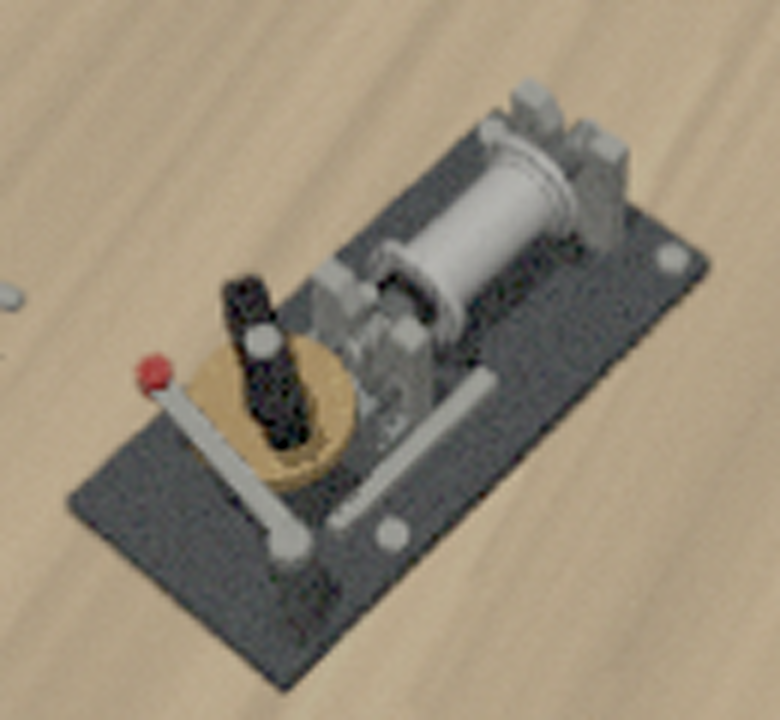

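View pics/top20c.png

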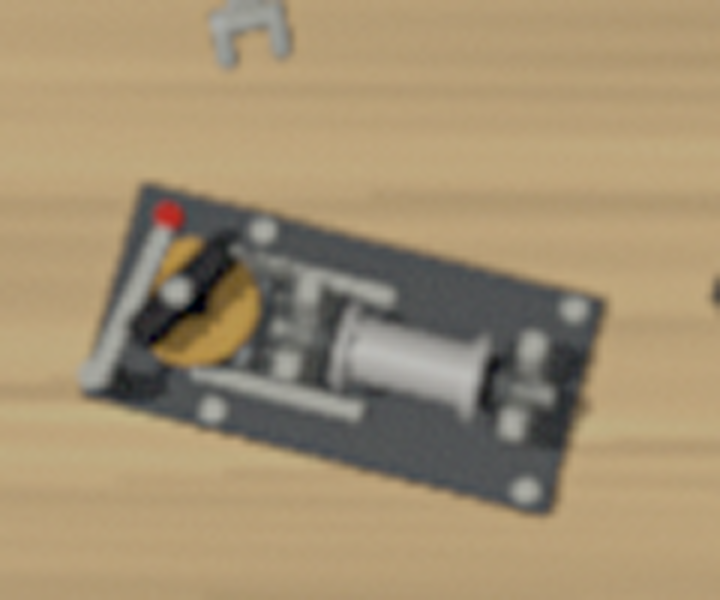

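Run:
```python
from h import *
P=[.4926,.0793,-.237]
def red(im,b):
    I=im[b[1]:b[3],b[0]:b[2]].astype(float); w=np.clip(I[:,:,0]-1.3*np.maximum(I[:,:,1],I[:,:,2])-5,0,None); v,u=np.mgrid[b[1]:b[3],b[0]:b[2]]
    return (w*u).sum()/w.sum(),(w*v).sum()/w.sum()
c,sn=np.cos(P[2]),np.sin(P[2])
pts={}
for k in('0','20'):
    o=[]
    for n,b in(('side',(255,280,285,305)),('top',(205,205,235,225))):
        im=cv2.imread(f'pics/{n}{k}.png')[:,:,::-1]; q=load(n); u=red(im,b); o.append((q,*u)); p=pz(q,*u,.074)[:2]-P[:2]; print(k,n,np.round(u,2),'stand',(np.array([c*p[0]+sn*p[1],-sn*p[0]+c*p[1]])*1000).round(1))
# hub from depth: top-ridge heights along stand y
for n in('side','top'):
    q=load(n)
    b=(300,240,350,300) if n=='side' else (245,225,285,255)
    a=np.array([pd(q,u,v) for v in range(b[1],b[3]) for u in range(b[0],b[2])]); d=a[:,:2]-P[:2]
    l=np.c_[d@np.array([c,sn]),d@np.array([-sn,c]),a[:,2]]*1000
    for lo in range(-70,75,10):
        m=(l[:,1]>=lo)&(l[:,1]<lo+10)&(abs(l[:,0])<6)&(l[:,2]>50)
        if m.sum()>2: print(n,lo,m.sum(),np.median(l[m],axis=0).round(1))
```

```text
0 side [265.67 294.89] stand [ 40.8 137.5]
0 top [220.16 214.9 ] stand [ 35.  138.1]
20 side [270.26 291.54] stand [ 39.5 125.3]
20 top [222.87 216.23] stand [ 33.3 129.5]
side -70 11 [ -0.7 -64.8  60.2]
side -60 9 [ -0.1 -55.   60.1]
side -50 14 [ -1.2 -47.2  62.1]
side -40 19 [  0.2 -32.1  73.8]
side -30 23 [ -0.7 -25.6  69.6]
side -20 21 [ -0.1 -14.9  69.3]
side -10 19 [-0.3 -4.6 70.3]
side 0 23 [-1.3  4.9 69.1]
side 10 21 [-1.5 14.5 70.2]
side 20 13 [-1.1 22.9 70. ]
side 30 33 [-0.2 34.3 70.1]
side 40 23 [ 1.  46.1 63.7]
side 50 17 [ 0.3 55.3 60.5]
side 60 19 [-0.4 64.7 59.4]
side 70 4 [-4.2 78.6 69.7]
top -60 14 [  0.2 -54.4  61.6]
top -50 15 [ -0.6 -45.1  63. ]
top -40 17 [  0.6 -34.8  70.8]
top -30 15 [ -0.1 -24.6  71. ]
top -20 14 [ -0.7 -14.3  70.2]
top -10 15 [ 0.1 -5.2 71.7]
top 0 15 [-0.9  4.7 70.7]
top 10 13 [ 0.3 15.1 70. ]
top 20 16 [ 0.1 25.6 72.2]
top 30 11 [-0.1 34.1 76. ]
top 40 13 [-0.2 46.2 63.8]
top 50 10 [ 1.3 54.5 60.3]
```

Run:
```python
from h import *
ims=[]
for k in('0','20'):
    im=cv2.imread(f'pics/top{k}.png')[205:252,203:245]; im=(255*(im/255.)**.6).astype('uint8'); ims.append(cv2.resize(im,None,fx=9,fy=9,interpolation=cv2.INTER_LANCZOS4))
cv2.imwrite('pics/cmp.png',np.hstack(ims))
from fit import W,T1
t=load('top');s=load('side');P=[.4926,.0793,-.237]
for q in(t,s):
  print([ (proj(q,W(P,(.037,y,.074)))).round(2) for y in(.141,.129)])
# red pixel values
for k in('0','20'):
    I=cv2.imread(f'pics/top{k}.png')[210:222,214:230,::-1].astype(int); print((I[:,:,0]-I[:,:,1]))
```

```text
[array([219.4 , 213.99]), array([223.4 , 215.01])]
[array([265.76, 296.99]), array([269.83, 293.32])]
[[ 31  32  32  29  19  15  14  20  26  30  32  32  31  34  32  33]
 [ 31  30  30  28  23  19   6   4  10  16  19  22  26  30  31  32]
 [ 30  29  31  50  75  80  49   8  -4   1   4   7  12  18  19  23]
 [ 29  29  34  74 109 115  93  35  -2  -4  -2  -1   0   1   3   7]
 [ 29  29  44  87 117 120 107  50   2  -5  -1  -3  -3  -3  -2  -2]
 [ 29  28  36  79 103 109  93  41   2  -3  -2  -1  -2  -1  -2  -1]
 [ 30  27  20  28  44  49  43  16  -2  -3  -1  -2  -2  -2  -2  -1]
 [ 31  28  12   1   2   5   5   2  -3  -2  -2  -3  -2  -2  -1  -2]
 [ 32  24   7  -4  -1  -4   0  -3  -2   0  -2  -1   0   1   0  -1]
 [ 29  18   3  -2  -1   0   0  -2   3   3   1   1   5   8   8  10]
 [ 28  15  -1  -2   0  -1   0   3  -1  -1  -1   3  10  17  18  23]
 [ 29  11  -1  -2  -1  -1   0   4   0  -2   0   1   8  19  19  21]]
[[ 34  33  34  32  24  20  20  23  27  31  33  34  34  35  34  35]
 [ 33  34  32  28  13   2   2   6  12  17  20  23  27  32  33  34]
 [ 31  32  32  25   7  -3  -4  -3   2   1   1   5  12  17  21  24]
 [ 32  32  30  18   5  -6  -3  18  41  34  13  -2  -2   1   3   7]
 [ 32  32  30  15  -1  -5  15  68  99  98  68  18  -4  -5  -3  -2]
 [ 32  32  25   9  -3  -3  33 101 125 126 107  42  -3  -4  -3  -2]
 [ 31  31  20   4  -3  -4  33 101 125 128 114  49   0  -5  -3  -2]
 [ 33  30  17   1  -4  -5  18  63  90  97  78  27   0  -5  -3  -1]
 [ 32  27  12   0  -3  -2   1  15  24  33  24   5  -1  -1  -2  -2]
 [ 31  23   7  -1  -3  -2  -2  -3  -2   2  10  13  19  16   9   0]
 [ 31  18   2  -2  -3   0  -2  -4  -3  14  35  40  41  35  21   4]
 [ 30  15   1  -2  -2  -1  -2  -3   8  36  46  47  44  31  15   3]]
```

View pics/cmp.png

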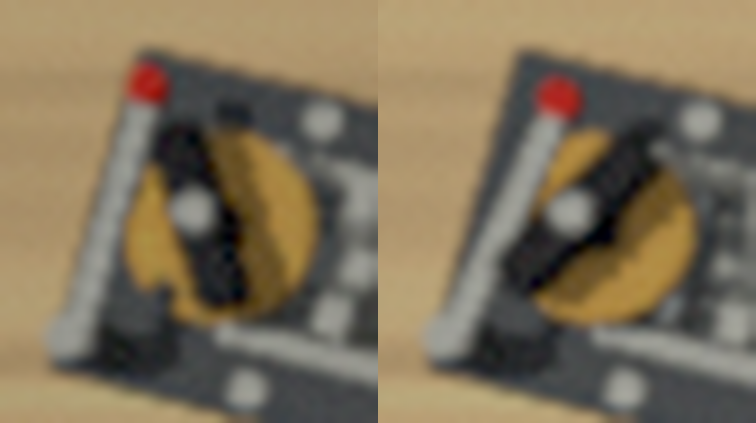

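The top view agrees: the red tip moved about (4.1, 1.6) px, against (4.0, 1.0) predicted for the full 12 mm. The hub is level in both slots and the arm is clear, so I'm handing in.

Run:
```python
from h import *
print(r.finish_job())
```

```text
the job is handed in; nothing more can be done
None
```

The grey hub is out of the tray, lying in both slots of the stand and clamped. I handed the job in at about 24 s, with the gripper empty and clear of everything.

- **First grasp:** this one missed. The real fingertips sit about 30 mm short of the reported TCP, so the fingers closed on top of the hub, with no notable force. I measured the offset in the pictures, corrected for it, and the second grasp held.
- **Hub:** I lowered it until the wrist force rose by about 7 N. After clamping, depth readings put the axle top at about 60 mm at both ends (61 mm expected) and the hub level. In the pictures the jaw has moved about 6 mm inward.
- **Knob:** I turned it clockwise in small steps and stopped at about 1.09 rad, once the pawl was seen to have dropped. The last 0.02 rad step brought no more pawl movement, and the torque read about 0.55 N m instead of about 0.45. I backed off 0.01 rad, where it read 0.20 N m, then let go. I could not measure the force on the pawl roller directly.
- **Pawl:** after release the red tip was still dropped. Side view gives about 12 mm of swing. In the top view a first rough estimate gave only 8.6 mm, but a closer reading of the pixels matches the full 12 mm.
- **Other objects:** I felt no contact with the tools and tins. I did not measure their positions again at the end.

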